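# Mark the polished backplates

### The job

Take every polished backplate off the drying rack's hooks and stand each fully down in its own pocket of the green marking press; with all of them in, pull the red-handled lever forward through its full stroke and ease it slowly back to rest without letting it snap. Then move the plates over to the wooden transport block, each standing at the bottom of a slot of its own, about midway along it, and leave the other things on the bench where they are.

Things in the scene. Friction and masses are not known exactly. Their poses are not given: they have to be found in the camera images.
- rack: fixed drying rack; origin on the table, z up. A level aluminium bar along its y (316 x 14 x 16 mm, at x = +30, z = 200 mm) on two posts at y = +-150 mm; nothing stands above the bar. Four hooks of 8 mm round steel stick out of the bar to the rack's -x (towards the robot), level at z = 200 mm, as far as x = -66 mm, where the tip turns up, 10 mm above the arm's top, ending at x = -74 mm.
- hook1 (a point): middle of the arm of the hook at rack y = -90 mm (on its axis, rack x = -35 mm); the others are at y = -30, 30 and 90 mm; axes as the rack. To come off a hook a plate goes up 11 to 16 mm (14 is best, its window allows 18), then at least 50 mm along the rack's -x past the tip.
- plate1: polished steel backplate, 8 mm thick (x), 44 wide (y), 120 tall (z), 0.2 to 0.4 kg; may be absent. Both faces alike. A window 20 wide, 26 high, 68 to 94 mm above its lower edge, by whose top edge it hangs upright on a hook within 8 mm of the hook's middle, facing along the rack's x. The solid 26 mm above the window can be pinched from above across the thickness. Origin: middle of the lower edge.
- plate2: polished brass backplate, 8 mm thick (x), 44 wide (y), 120 tall (z), 0.2 to 0.4 kg; may be absent. Both faces alike. A window 20 wide, 26 high, 68 to 94 mm above its lower edge, by whose top edge it hangs upright on a hook within 8 mm of the hook's middle, facing along the rack's x. The solid 26 mm above the window can be pinched from above across the thickness. Origin: middle of the lower edge.
- plate3: polished steel backplate, 8 mm thick (x), 44 wide (y), 120 tall (z), 0.2 to 0.4 kg; may be absent. Both faces alike. A window 20 wide, 26 high, 68 to 94 mm above its lower edge, by whose top edge it hangs upright on a hook within 8 mm of the hook's middle, facing along the rack's x. The solid 26 mm above the window can be pinched from above across the thickness. Origin: middle of the lower edge.
- plate4: polished brass backplate, 8 mm thick (x), 44 wide (y), 120 tall (z), 0.2 to 0.4 kg; may be absent. Both faces alike. A window 20 wide, 26 high, 68 to 94 mm above its lower edge, by whose top edge it hangs upright on a hook within 8 mm of the hook's middle, facing along the rack's x. The solid 26 mm above the window can be pinched from above across the thickness. Origin: middle of the lower edge.
- press: fixed green marking press; origin on the table under the nest's centre, z up, front -x, lever at its right (-y). The nest's three pockets lie in a row along y, 62 mm apart, each 13 (x) x 52 (y) mm, open above, floor at z = 20, wall tops at z = 50 mm. Behind: a ram with punches (z 67 to 89 mm, bar from x = 35, punches from x = 17 mm) and a housing (x 65 to 105, 110 mm high).
- pocket1 (a point): centre of the floor of pocket 1 of the press nest; axes as the press. A plate stands here on its lower edge, faces along x
- pocket2 (a point): centre of the floor of pocket 2 of the press nest; axes as the press. A plate stands here on its lower edge, faces along x
- pocket3 (a point): centre of the floor of pocket 3 of the press nest; axes as the press. A plate stands here on its lower edge, faces along x
- lever (a joint): angle of the press lever in rad: 0 at rest (leaning back, to the press's +x, 0.35 rad from upright), grows as it is pulled forward to the press's -x, full stroke at the stop 0.9 (leaning 0.55 rad forward). A spring pulls it back to 0 (about 1.5 N at the handle at rest, 10 N at full stroke); let go, it snaps back. It drives the ram.
- lever_grip (a point): grip point on the lever's red handle: a round bar 22 mm thick, level, along the press's y, sticking out 86 mm to the right (-y) from the end of the 12 mm lever rod; this point is on its axis 45 mm from the rod and 160 mm from the pivot axis. It can be held from above with one finger before and one behind it (closing along the press's x), and turns between the fingers as the lever swings.
- lever_pivot (a point): the lever's pivot, at the foot of its rod, 85 mm above the table; the lever swings in the press's x-z plane about the press's y; axes as the press
- block: loose wooden transport block, 180 mm (x) x 80 mm (y) x 46 mm high, 1 kg, with three slots running along its y through its full width (points slot1..3, at x = -56, 0, 56 mm), each 13 mm wide and 34 mm deep, floor at z = 12 mm. A plate stands in a slot on its lower edge, faces along the block's x, 86 mm of it showing. Origin: centre of its underside, z up.
- slot1 (a point): centre of the floor of slot 1 of the block; axes as the block
- slot2 (a point): centre of the floor of slot 2 of the block; axes as the block
- slot3 (a point): centre of the floor of slot 3 of the block; axes as the block
- pads: stack of green scouring pads, 90 x 60 x 33 mm; bystander, to be left alone
- jar: small jar, 56 mm across, 70 mm tall; bystander, to be left alone
- hub: turned aluminium hub, 64 mm across, 45 mm tall; bystander, to be left alone
- wax: red-brown bar of polishing compound, 100 x 40 x 35 mm; bystander, to be left alone
- brush: hand brush lying flat; bystander, to be left alone
- greypads: stack of dark grey pads, 80 x 55 x 30 mm; bystander, to be left alone
Mind the look-alikes: they are no part of the job. Leave any purple look-alike of the plate3 alone.

How it is judged:
On the way, in this order (a step that is already met when the one before it is completed fails the run):
1. every plate present stands fully down in a pocket of the press, the lever at rest (x of plate1 in the frame of press between -0.012 and 0.012 m and y of plate1 in the frame of press between -0.095 and 0.095 m and z of each of plate1, plate2, plate3, plate4 in the frame of press below 0.028 m and angle between each of plate1, plate2, plate3, plate4's own z axis and vertical below 0.2 rad and x of plate2 in the frame of press between -0.012 and 0.012 m and y of plate2 in the frame of press between -0.095 and 0.095 m and x of plate3 in the frame of press between -0.012 and 0.012 m and y of plate3 in the frame of press between -0.095 and 0.095 m and x of plate4 in the frame of press between -0.012 and 0.012 m and y of plate4 in the frame of press between -0.095 and 0.095 m and value of joint lever below 0.1 rad), for 0.2 s.
2. with the plates in their pockets the lever is pulled to full stroke (beyond 0.8 rad) (x of plate1 in the frame of press between -0.012 and 0.012 m and y of plate1 in the frame of press between -0.095 and 0.095 m and z of each of plate1, plate2, plate3, plate4 in the frame of press below 0.028 m and angle between each of plate1, plate2, plate3, plate4's own z axis and vertical below 0.2 rad and x of plate2 in the frame of press between -0.012 and 0.012 m and y of plate2 in the frame of press between -0.095 and 0.095 m and x of plate3 in the frame of press between -0.012 and 0.012 m and y of plate3 in the frame of press between -0.095 and 0.095 m and x of plate4 in the frame of press between -0.012 and 0.012 m and y of plate4 in the frame of press between -0.095 and 0.095 m and value of joint lever above 0.8 rad), for 0.1 s.
3. the lever is back at rest (below 0.06 rad), the plates still in their pockets (x of plate1 in the frame of press between -0.012 and 0.012 m and y of plate1 in the frame of press between -0.095 and 0.095 m and z of each of plate1, plate2, plate3, plate4 in the frame of press below 0.028 m and angle between each of plate1, plate2, plate3, plate4's own z axis and vertical below 0.2 rad and x of plate2 in the frame of press between -0.012 and 0.012 m and y of plate2 in the frame of press between -0.095 and 0.095 m and x of plate3 in the frame of press between -0.012 and 0.012 m and y of plate3 in the frame of press between -0.095 and 0.095 m and x of plate4 in the frame of press between -0.012 and 0.012 m and y of plate4 in the frame of press between -0.095 and 0.095 m and value of joint lever below 0.06 rad), for 0.2 s.
At the end, for the whole second after the job is handed in: every plate present stands at the bottom of a slot of the transport block (lower edge less than 22 mm above the block's underside, within 20 mm of the slot's middle along it, leaning less than 0.35 rad), let go and at rest; the block lies flat on the table; the lever is at rest (below 0.06 rad) (x of plate1 in the frame of block between -0.085 and 0.085 m and y of plate1 in the frame of block between -0.02 and 0.02 m and z of each of plate1, plate2, plate3, plate4 in the frame of block below 0.022 m and angle between each of plate1, plate2, plate3, plate4's own z axis and vertical below 0.35 rad and linear speed of each of plate1, plate2, plate3, plate4 below 0.03 m/s and x of plate2 in the frame of block between -0.085 and 0.085 m and y of plate2 in the frame of block between -0.02 and 0.02 m and x of plate3 in the frame of block between -0.085 and 0.085 m and y of plate3 in the frame of block between -0.02 and 0.02 m and x of plate4 in the frame of block between -0.085 and 0.085 m and y of plate4 in the frame of block between -0.02 and 0.02 m and value of joint lever below 0.06 rad and angle between block's own z axis and vertical below 0.1 rad and height (world z) of block between -0.01 and 0.01 m); the robot touches nothing.
It fails at once if the lever snaps back (faster than 1.6 rad/s) (velocity of joint lever below -1.6 rad/s).
It fails at once if a bystander is displaced by more than 30 mm (distance of any of pads, jar, hub, wax, brush, greypads from where it was at the start of the episode above 0.03 m).
Of plate1, plate2, plate3, plate4 only 2 to 3 are there at a start; the rules pass over those that are not, and their reading is None.
At some moment in a run one of block may be knocked a few centimetres aside while the robot is not near it.
It also fails if it takes over 210 s, if anything falls off the work surface, if the arm or the gripper's body presses on something with over 40 N, if the wrist force passes 120 N, or if a joint passes its speed limit or range.

### The arm

A 6-joint arm with a two-finger parallel gripper is mounted at the origin on the work surface. World frame = base frame: x ahead of the robot, y to its left, z up, the work surface at z = 0. Lengths are in m, angles in rad, forces in N, time in s.
With the tool pointing down it reaches from about 0.25 to 0.725 m from the base axis. Payload 9.7 kg.
Tool frame: the origin (TCP) lies on the centre line of the jaws, within the pads' length; the fingertips stand 22 mm ahead of it and the grasp point (between the pads) lies 3 mm ahead of it; z points along the fingers, x is the direction in which the jaws open and shut, and the axes are right-handed (so a half turn about z gives the same grasp; the last joint's range is limited). The gripper opens to 85 mm and grips with 20 to 120 N. Pads are 22 mm wide; open, the fingers measure 114 mm over their backs; the gripper's body (76 mm by 85 mm) begins 54 mm behind the grasp point. The pads swing forward as they close: fully open they stand 13 mm farther back than shut.
Start: joints at [-1.211, 0.087, 0.176, 1.66, 0, 1.571], TCP at [0.194, -0.515, 0.253] pointing down, gripper open.
Joint ranges: [-3.13, 3.13], [-0.85, 1.81], [-1.15, 1.24], [-2.2, 2.28], [-1.44, 1.52], [-3.14, 3.14]. Speed limits (rad/s): [2.22, 2.22, 2.57, 3.14, 3.14, 3.14].

### API

Orientations are given as a rotation vector (axis times angle).
In Python, from cell import r gives the robot as it stands. The module is installed in compiled form; this text tells all that it offers.
- The arm moves only by the tool step_arm, never from a script. Its argument "moves" is one flat list of numbers, 7 for each row, row after row: the turn, a rotation vector about the tool's x, y, z in units of 0.08 rad (1.0 is 0.08 rad), then the shift along the tool's x, y, z in units of 0.4 m (1.0 is 0.4 m), then the closure, from 0 (fully open) to 1 (shut). In form: [rx, ry, rz, dx, dy, dz, gripper, rx, ry, rz, dx, dy, dz, gripper, ...]. A call has 1 to 5 rows; each row shifts and turns the pose as measured when the row begins, along the tool's axes as they then stand; what a row does not reach is not made up. A row lasts 1/10 s, in which the tool goes at most 50 mm and 8.59 degrees, less where a joint would pass 70% of its speed; a pose out of reach is approached as far as the arm can. A call with a number of a shift or a turn outside -1 to 1 is refused whole. A call with a gripper value outside its range is refused whole. The fingers move at their own pace and stop on an object; "grip_force" is the grip in N (left out, the last holds). Time passes only in rows, so rows that do not move let the fingers close. It gives the time, the measured TCP pose, the force and the opening at its end, in the units of the state.
- r.get_obs(): the state, without advancing time (a new reading comes with each control period).
- r.camera(name): name is "scene" or "side" or "wrist"; returns (picture, depth): 384x512x3 uint8, red, green, blue; 384x512 float32, m along the optical axis (not along the pixel's ray), 0 where there is no reading.
- r.calibration(name): a dict with "camera_matrix" (3x3 intrinsics, pixels), "camera_from_world" (4x4, takes a point from world to camera coordinates). Camera axes: x right, y down, z forward; pixel columns grow to the right and rows downward; lengths in m; the calibration is good to about 2 mm. A picture is of the moment at which its call begins: read the wrist's pose just before it. calibration takes no time and is no camera call; for the wrist camera it gives the pose at the moment of the call.
- r.hand_in(): hands the job in, once; it reports no verdict.
The state is a dict: "time_s": time; "joints": joint angles; "qd": joint speeds; "tau": joint torques, N m; "tcp_pos": TCP position; "eef_rot": TCP orientation; "ft_force": force on the tool from outside, world axes, zero at the start; "ft_torque": the same for the moment, N m; "grip_width": finger opening in m.
Only numpy, scipy, OpenCV 4.12 (cv2) and the standard library are available. Lean on these libraries where they do the work, as an engineer would, in place of code of your own. Each camera call takes 0.05 s, during which the arm holds its last target.

## Working session

There is one attempt and no reset: what is moved stays moved. The work goes in short steps, Python scripts to look and compute and a tool call to move; the robot and the scene stay as the last step left them, time stands still between calls to the robot, and variables do not carry over. Pictures are saved under pics/ and viewed, and the job is handed in when it is done.

Besides the shell and the picture viewer there is one more tool, called after ">>>" by a JSON object that holds its "op" and its "data", one argument or row to a line. step_arm: Moves the arm, as the interface text tells. Its arguments: {"type":"object","properties":{"moves":{"type":"array","items":{"type":"number","minimum":-1,"maximum":1}},"grip_force":{"type":"number"}},"required":["moves"]}

```bash
mkdir -p pics
cat > h.py <<'E'
import numpy as np, cv2
from cell import r
def snap(n,tag):
    K=r.calibration(n); im,d=r.camera(n)
    cv2.imwrite(f'pics/{tag}.png',im[:,:,::-1]); np.savez(f'pics/{tag}.npz',im=im,d=d,K=K['camera_matrix'],T=K['camera_from_world'])
    return im,d,K['camera_matrix'],K['camera_from_world']
def load(tag):
    z=np.load(f'pics/{tag}.npz'); return z['im'],z['d'],z['K'],z['T']
def pts(d,K,T):
    v,u=np.mgrid[:d.shape[0],:d.shape[1]]
    c=np.stack([(u-K[0,2])/K[0,0]*d,(v-K[1,2])/K[1,1]*d,d],-1)
    W=np.linalg.inv(T); return c@W[:3,:3].T+W[:3,3]
def proj(p,K,T):
    c=T[:3,:3]@np.asarray(p)+T[:3,3]; return (K@c)[:2]/c[2]
E
python3 - <<'E'
from h import *
for n in('scene','side','wrist'):
    im,d,K,T=snap(n,n+'0'); print(n,K[0,0],np.linalg.inv(T)[:3].round(3).tolist())
o=r.get_obs(); print(o)
E
```

```text
scene 366.382138647871 [[-0.813, 0.402, -0.42, 1.02], [0.581, 0.538, -0.61, 0.706], [-0.019, -0.741, -0.672, 0.911]]
side 437.5042158121099 [[-0.97, -0.173, 0.168, 0.316], [-0.241, 0.706, -0.665, 0.876], [-0.004, -0.686, -0.727, 1.108]]
wrist 316.9336708723867 [[0.352, -0.885, -0.305, 0.272], [-0.936, -0.333, -0.113, -0.484], [-0.001, 0.326, -0.945, 0.373]]
{'time_s': 0.15, 'joints': array([-1.21100478e+00,  8.72761931e-02,  1.75266364e-01,  1.65979346e+00,
       -1.88800672e-05,  1.57079909e+00]), 'qd': array([ 4.41800865e-05, -5.72828952e-04,  2.01676660e-03,  1.09435901e-03,
        9.53484301e-04,  2.10077347e-03]), 'tau': array([ 1.07678523e-03, -5.20761108e+01,  4.65044975e+01,  1.39574124e-02,
        2.75283156e-05,  5.92015056e-06]), 'tcp_pos': array([ 0.19357855, -0.51462501,  0.252752  ]), 'eef_rot': array([-2.58260737e+00,  1.78780271e+00,  1.31717488e-03]), 'ft_force': array([-0.23504769, -0.2599239 , -0.15917604]), 'ft_torque': array([-0.04008393, -0.01973532, -0.00786232]), 'grip_width': 0.08533540584686981}
```

View pics/scene0.png

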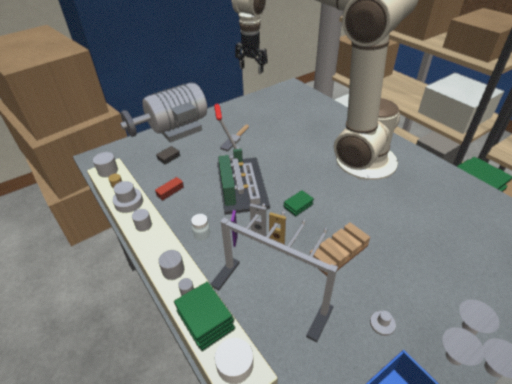

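View pics/side0.png

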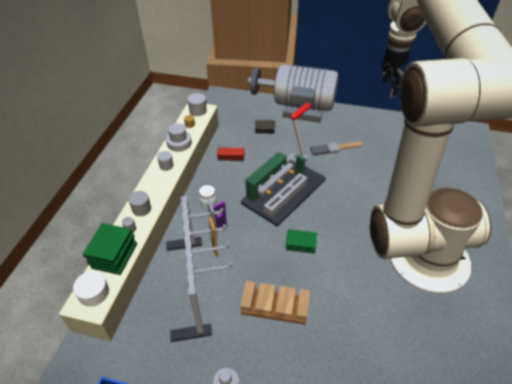

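View pics/wrist0.png

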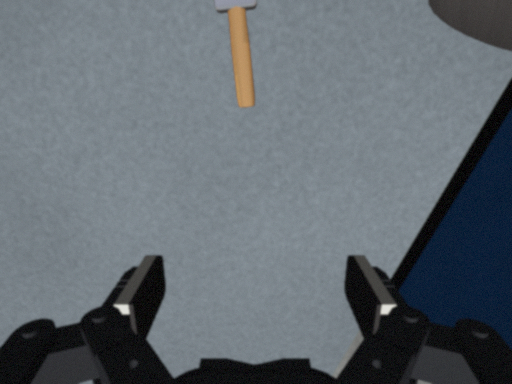

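Run:
```python
from h import *
im,d,K,T=load('scene0'); a=cv2.resize(im[90:350,190:390],None,fx=2.3,fy=2.3,interpolation=cv2.INTER_CUBIC)
im2=load('side0')[0]; b=cv2.resize(im2[90:350,150:345],None,fx=2.3,fy=2.3,interpolation=cv2.INTER_CUBIC)
cv2.imwrite('pics/c0.png',np.hstack([a,b])[:598,:,::-1][:, :800]); cv2.imwrite('pics/c1.png',b[:,:,::-1])
```

```text
(no output)
```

View pics/c0.png

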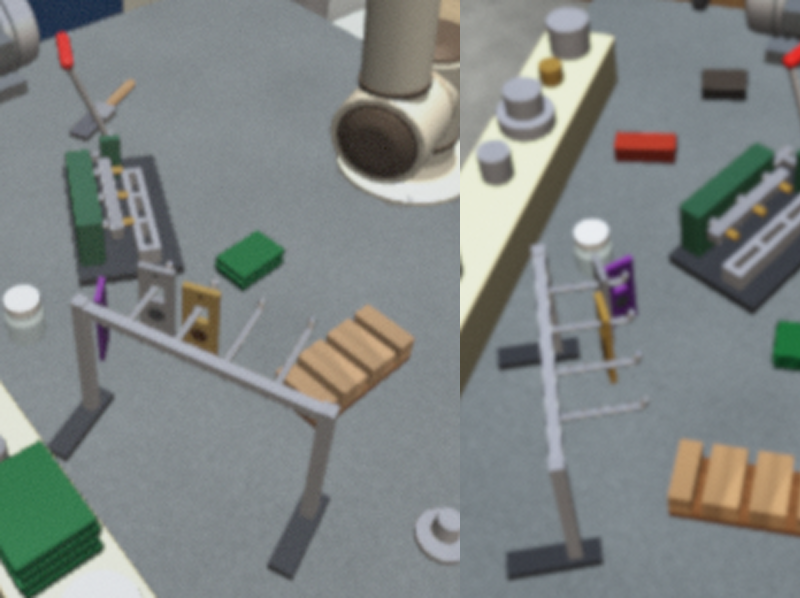

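View pics/c1.png

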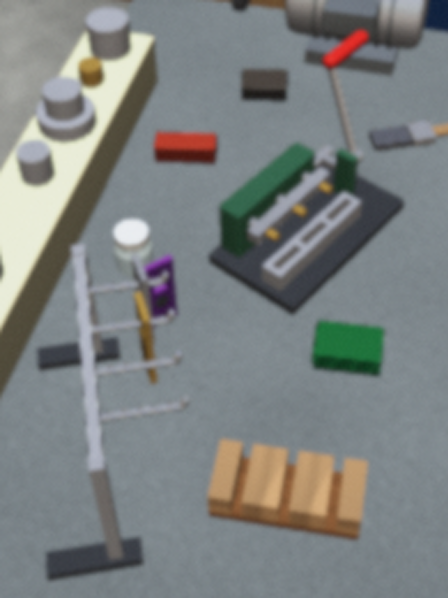

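Run:
```python
from h import *
for n in('scene0','side0'):
    im,d,K,T=load(n); P=pts(d,K,T); hsv=cv2.cvtColor(im,cv2.COLOR_RGB2HSV)
    def rep(name,m):
        m=m&(d>0)
        nl,lab,st,c=cv2.connectedComponentsWithStats(m.astype(np.uint8))
        for i in range(1,nl):
            if st[i,4]>25:
                q=P[lab==i]; 
                print(n,name,st[i].tolist(),c[i].round(0),'med',np.median(q,0).round(3),'lo',np.percentile(q,3,axis=0).round(3),'hi',np.percentile(q,97,axis=0).round(3))
    H,S,V=[hsv[...,i].astype(int) for i in range(3)]
    reach=(P[...,0]<0.85)&(P[...,2]>-0.02)&(abs(P[...,1])<0.8)
    rep('purple',(H>125)&(H<160)&(S>100)&reach)
    rep('wood/brass',(H>10)&(H<25)&(S>110)&reach)
    rep('red',((H<6)|(H>174))&(S>150)&reach)
    rep('green',(H>60)&(H<85)&(S>100)&reach)
    print('z>.17', )
    m=reach&(P[...,2]>0.12)&(P[...,2]<0.23)&(P[...,0]>0.2)&(d>0)
    rep('high',m)
```

```text
scene0 purple [231, 210, 5, 12, 36] [233. 216.] med [0.651 0.044 0.119] lo [ 0.595 -0.058  0.021] hi [0.664 0.058 0.121]
scene0 wood/brass [464, 0, 15, 9, 36] [471.   3.] med [-1.187 -0.38   0.292] lo [-1.194 -0.417  0.279] hi [-1.174 -0.341  0.306]
scene0 wood/brass [478, 0, 32, 12, 131] [494.   5.] med [-1.187 -0.254  0.31 ] lo [-1.197 -0.341  0.29 ] hi [-1.178 -0.185  0.327]
scene0 wood/brass [460, 6, 8, 8, 28] [463.   9.] med [-1.186 -0.411  0.254] lo [-1.195 -0.428  0.236] hi [-1.158 -0.387  0.274]
scene0 wood/brass [270, 214, 15, 29, 255] [278. 227.] med [0.611 0.208 0.193] lo [0.603 0.188 0.14 ] hi [0.624 0.221 0.229]
scene0 red [215, 104, 6, 16, 65] [218. 111.] med [ 0.477 -0.312  0.244] lo [ 0.454 -0.354  0.238] hi [ 0.496 -0.279  0.246]
scene0 red [156, 178, 26, 21, 232] [169. 187.] med [ 0.72  -0.285  0.033] lo [ 0.676 -0.309  0.018] hi [ 0.764 -0.27   0.036]
scene0 green [284, 191, 29, 25, 418] [298. 202.] med [0.397 0.05  0.031] lo [0.35  0.016 0.014] hi [0.435 0.075 0.035]
scene0 green [205, 283, 29, 48, 206] [221. 305.] med [0.846 0.303 0.171] lo [0.841 0.237 0.118] hi
[... 2618 characters left out ...]
 120, 10, 29, 103] [298. 134.] med [ 0.468 -0.275  0.178] lo [ 0.449 -0.285  0.128] hi [ 0.486 -0.266  0.222]
side0 high [183, 131, 9, 15, 66] [187. 139.] med [ 0.844 -0.212  0.128] lo [ 0.833 -0.237  0.122] hi [ 0.85  -0.188  0.16 ]
side0 high [181, 196, 52, 117, 1447] [200. 247.] med [0.618 0.248 0.204] lo [0.553 0.126 0.135] hi [0.714 0.402 0.227]
side0 high [370, 208, 4, 19, 34] [371. 217.] med [0.201 0.029 0.167] lo [0.2   0.003 0.138] hi [0.203 0.049 0.181]
side0 high [109, 228, 26, 44, 518] [122. 249.] med [0.838 0.291 0.155] lo [0.833 0.233 0.122] hi [0.849 0.338 0.172]
side0 high [94, 279, 14, 21, 146] [101. 290.] med [0.843 0.408 0.139] lo [0.839 0.381 0.121] hi [0.849 0.428 0.146]
```

```bash
cat >> h.py <<'E'
def rect(q):
    (c,s,a)=cv2.minAreaRect((q[:,:2]*1000).astype(np.float32)); return np.round(c,1),np.round(s,1),round(a,2)
E
python3 - <<'E'
from h import *
A=[]
for n in('scene0','side0'):
    im,d,K,T=load(n); P=pts(d,K,T); hsv=cv2.cvtColor(im,cv2.COLOR_RGB2HSV).astype(int)
    H,S,V=[hsv[...,i] for i in range(3)]
    x,y,z=P[...,0],P[...,1],P[...,2]
    box=lambda *b:(d>0)&(x>b[0])&(x<b[1])&(y>b[2])&(y<b[3])&(z>b[4])&(z<b[5])
    m=box(.6,.8,.05,.5,.19,.212)&~((H>10)&(H<30)&(S>90))
    q=P[m]
    # RANSAC line for bar
    rng=np.random.default_rng(0);best=None;bc=0
    for _ in range(800):
        i,j=rng.choice(len(q),2,False); u=(q[j]-q[i])[:2]; L=np.linalg.norm(u)
        if L<.15: continue
        u/=L; dd=np.abs((q[:,:2]-q[i,:2])@[-u[1],u[0]]); c=(dd<.007).sum()
        if c>bc: bc=c;best=q[dd<.009]
    vx=cv2.fitLine(best[:,:2].astype(np.float32),cv2.DIST_HUBER,0,.01,.01).ravel()
    u=vx[:2]; 
    if u[1]<0:u=-u
    s=(best[:,:2]-vx[2:])@u; print(n,'bar',bc,len(q),'dir',u,np.degrees(np.arctan2(u[1],u[0]))-90,'ends',(vx[2:]+u*np.percentile(s,1)).round(4),(vx[2:]+u*np.percentile(s,99)).round(4),'z',np.percentile(best[:,2],[5,50,95]).round(4), 'len',np.ptp(s))
    def lin(name,m):
        mm=cv2.erode(m.astype(np.uint8),np.ones((1,1)))>0
        q=P[mm]; print(n,name,len(q),rect(q),'z',np.percentile(q[:,2],[5,50,95]).round(4))
    wood=(H>5)&(H<25)&(S>70)
    lin('blocktop',wood&box(.3,.55,.2,.36,.040,.053))
    lin('house',(H>55)&(H<90)&(S>70)&box(.45,.65,-.3,0,.104,.116))
    lin('nest',(S<80)&box(.38,.6,-.28,-.0,.044,.056))
    lin('nesttopbright',(S<80)&(V>130)&box(.38,.6,-.28,-.0,.044,.056))
    A.append(im)
E
```

```text
scene0 bar 911 1241 dir [-0.40307432  0.9151673 ] 23.7705 ends [0.7263 0.1178] [0.6019 0.4001] z [0.1938 0.2059 0.2091] len 0.3148788405018061
scene0 blocktop 979 (array([422.5, 272.3]), array([182.5,  80.8]), 3.82) z [0.0418 0.0449 0.0476]
scene0 house 344 (array([ 540.1, -176.4]), array([210.3,  56.8]), 55.1) z [0.1056 0.1083 0.111 ]
scene0 nest 263 (array([ 506.8, -157. ]), array([224.9, 121.2]), 63.89) z [0.0451 0.0488 0.0521]
scene0 nesttopbright 234 (array([ 472.5, -126.5]), array([199.1,  33.2]), 64.11) z [0.0457 0.0488 0.0518]
side0 bar 533 822 dir [-0.40359673  0.91493696] 23.803223 ends [0.721  0.1162] [0.5959 0.3998] z [0.2    0.2061 0.209 ] len 0.3170475096423261
side0 blocktop 1337 (array([421.2, 273.3]), array([179. ,  84.1]), 4.26) z [0.041  0.0442 0.0475]
side0 house 390 (array([ 538.5, -174.5]), array([208. ,  65.5]), 54.43) z [0.1047 0.1078 0.1114]
side0 nest 364 (array([ 494.3, -151.4]), array([220.9, 118.4]), 59.34) z [0.0445 0.0479 0.0521]
side0 nesttopbright 299 (array([ 471. , -126.8]), array([198.3,  36.3]), 63.65) z [0.0447 0.0482 0.0518]
```

```bash
cat >> h.py <<'E'
from scipy.spatial.transform import Rotation as R
def tool():
    o=r.get_obs(); M=R.from_rotvec(o['eef_rot']).as_matrix(); return o,M
def goto(p,yaw=None):
    o,M=tool(); p=np.asarray(p,float); d=M.T@(p-o['tcp_pos']); y=np.degrees(np.arctan2(M[1,0],M[0,0]))
    print('t',round(o['time_s'],1),'pos',o['tcp_pos'].round(4),'yaw',round(y,2),'tilt',M[:,2].round(4),'grip',round(o['grip_width'],4),'F',o['ft_force'].round(1))
    if yaw is not None:
        # rotation bringing tool to vertical with yaw
        a=np.radians(yaw); D=np.array([[np.cos(a),np.sin(a),0],[np.sin(a),-np.cos(a),0],[0,0,-1]])
        rv=R.from_matrix(M.T@D).as_rotvec()/.08
        d2=D.T@(p-o['tcp_pos'])/.4
        print('turn units',rv.round(2),'shift units after turn',d2.round(4))
    print('shift units now',(d/.4).round(4),'rows>=',round(np.linalg.norm(d)/.05,1))
E
python3 - <<'E'
from h import *
goto([.485,-.10,.33],-26)
E
```

```text
t 0.1 pos [ 0.1936 -0.5146  0.2528] yaw -69.39 tilt [-4.e-04  9.e-04 -1.e+00] grip 0.0853 F [-0.2 -0.3 -0.2]
turn units [-0.    0.01 -9.47] shift units after turn [ 0.2004 -1.251  -0.1931]
shift units now [-0.7139 -1.0469 -0.1924] rows>= 10.3
```

>>> {"op": "step_arm", "data": {
  "moves": [0,0,0,-0.065,-0.095,-0.018,0,0,0,0,-0.065,-0.095,-0.018,0,0,0,0,-0.065,-0.095,-0.018,0,0,0,0,-0.065,-0.095,-0.018,0,0,0,0,-0.065,-0.095,-0.018,0]
}}

```text
time_s: 0.65
tcp_pos: [0.3265, -0.3235, 0.2859]
eef_rot: [-2.572, 1.799, 0.01]
ft_force: [0.5, -0.1, -0.1]
grip_width: 0.0854
```

>>> {"op": "step_arm", "data": {
  "moves": [0,0,-0.95,-0.065,-0.095,-0.018,0,0,0,-0.95,-0.057,-0.099,-0.018,0,0,0,-0.95,-0.049,-0.103,-0.018,0,0,0,-0.95,-0.041,-0.106,-0.018,0,0,0,-0.95,-0.033,-0.11,-0.018,0]
}}

```text
time_s: 1.15
tcp_pos: [0.4626, -0.1285, 0.3238]
eef_rot: [-2.873, 1.263, 0.008]
ft_force: [0.3, -0.7, 0.3]
grip_width: 0.0854
```

>>> {"op": "step_arm", "data": {
  "moves": [0,0,-0.95,0,0,0,0,0,0,-0.95,0,0,0,0,0,0,-0.95,0,0,0,0,0,0,-0.95,0,0,0,0,0,0,0,0,0,0,0]
}}

```text
time_s: 1.65
tcp_pos: [0.4661, -0.1218, 0.3229]
eef_rot: [-3.039, 0.774, 0.01]
ft_force: [0.2, -0.4, 0.7]
grip_width: 0.0853
```

Run:
```python
from h import *
goto([.485,-.10,.33],-26)
snap('wrist','w1')
```

```text
t 1.6 pos [ 0.4661 -0.1218  0.3229] yaw -28.58 tilt [-0.0046  0.0069 -1.    ] grip 0.0853 F [ 0.2 -0.4  0.7]
turn units [-0.05  0.09 -0.56] shift units after turn [ 0.0187 -0.0696 -0.0177]
shift units now [ 0.0154 -0.0704 -0.0176] rows>= 0.6
```

View pics/w1.png

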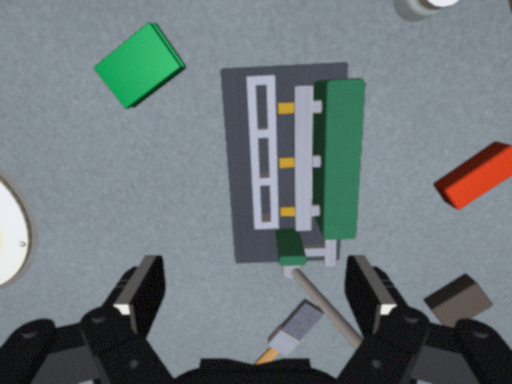

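```bash
cat >> h.py <<'E'
def ray(uv,K,T,z):
    uv=np.atleast_2d(uv).astype(float); W=np.linalg.inv(T)
    dr=np.c_[(uv[:,0]-K[0,2])/K[0,0],(uv[:,1]-K[1,2])/K[1,1],np.ones(len(uv))]@W[:3,:3].T
    o=W[:3,3]; s=(z-o[2])/dr[:,2]; return o+dr*s[:,None]
E
python3 - <<'E'
from h import *
im,d,K,T=load('w1'); P=pts(d,K,T); hsv=cv2.cvtColor(im,cv2.COLOR_RGB2HSV).astype(int)
m=np.zeros(d.shape,np.uint8); m[60:245,240:290]=1
V=hsv[...,2]; print(im[150,262-14:262+24:2].tolist())
b=((V>150)&(m>0)&(P[...,2]>.042)&(P[...,2]<.058)&(hsv[...,1]<60)).astype(np.uint8)
n,l,s,c=cv2.connectedComponentsWithStats(b); i=1+np.argmax(s[1:,4]); b=(l==i).astype(np.uint8)
print(s[i],np.median(P[l==i][:,2]))
cs,hi=cv2.findContours(b,cv2.RETR_CCOMP,cv2.CHAIN_APPROX_NONE)
for k,cc in enumerate(cs):
    if len(cc)<30: continue
    q=ray(cc[:,0],K,T,.05); print('hole' if hi[0][k][3]>=0 else 'outer',rect(q))
    print((cv2.boxPoints(cv2.minAreaRect(cc))).round(1).tolist())
cv2.imwrite('pics/m.png',np.hstack([cv2.resize(im[60:245,215:370,::-1],None,fx=2.5,fy=2.5),cv2.resize(cv2.cvtColor(b[60:245,215:370]*255,cv2.COLOR_GRAY2BGR),None,fx=2.5,fy=2.5)]))
E
```

```text
[[76, 79, 91], [137, 141, 154], [178, 182, 201], [181, 185, 203], [180, 184, 202], [136, 141, 154], [79, 84, 95], [77, 79, 90], [73, 79, 90], [75, 81, 91], [123, 125, 136], [179, 184, 200], [179, 187, 201], [179, 187, 202], [146, 153, 168], [81, 84, 95], [74, 79, 88], [77, 80, 91], [76, 78, 90]]
[ 247   75   32  154 2742] 0.04958911227872029
outer (array([ 471.8, -128.3]), array([195.7,  33. ]), 64.11)
[[246.3000030517578, 75.9000015258789], [274.0, 74.80000305175781], [279.79998779296875, 227.8000030517578], [252.1999969482422, 228.8000030517578]]
hole (array([ 444.8, -184.3]), array([55.1, 15.7]), 64.13)
[[258.3999938964844, 184.3000030517578], [270.29998779296875, 183.8000030517578], [272.0, 222.5], [260.20001220703125, 223.10000610351562]]
hole (array([ 472.3, -128.1]), array([54.2, 15.9]), 64.02)
[[256.3999938964844, 136.3000030517578], [268.8999938964844, 135.8000030517578], [270.70001220703125, 177.89999389648438], [258.20001220703125, 178.39999389648438]]
hole (array([498.9, -72.9]), array([53.6, 15.6]), 62.2)
[[255.0, 84.0], [268.0, 84.0], [268.0, 130.0], [255.0, 130.0]]
```

View pics/m.png

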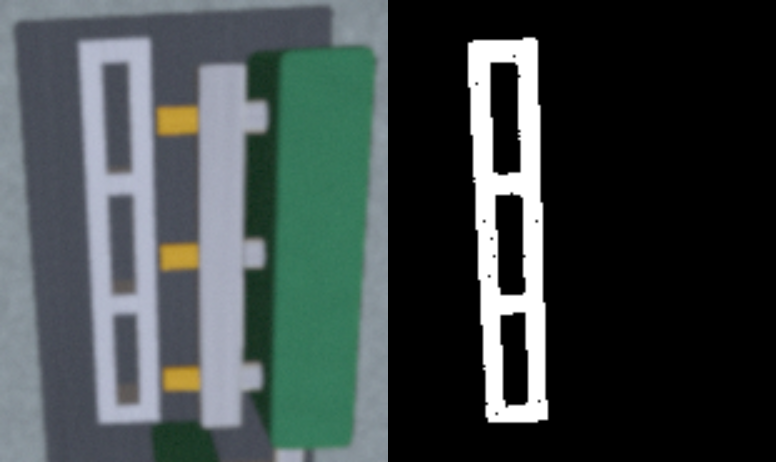

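>>> {"op": "step_arm", "data": {
  "moves": [0,0,0,-0.009,-0.116,-0.02,0,0,0,0,-0.009,-0.116,-0.02,0,0,0,0,-0.009,-0.116,-0.02,0,0,0,0,-0.009,-0.116,-0.02,0,0,0,0,-0.009,-0.116,-0.02,0]
}}

```text
time_s: 2.2
tcp_pos: [0.5648, 0.0905, 0.3645]
eef_rot: [-3.029, 0.816, 0.01]
ft_force: [1.5, -0.6, 0.4]
grip_width: 0.0853
```

>>> {"op": "step_arm", "data": {
  "moves": [0,0,-1,-0.009,-0.116,-0.02,0,0,0,-1,0,-0.116,-0.02,0,0,0,-1,0,0,0,0,0,0,-1,0,0,0,0,0,0,-1,0,0,0,0]
}}

```text
time_s: 2.7
tcp_pos: [0.61, 0.1849, 0.3757]
eef_rot: [-3.132, 0.188, 0.017]
ft_force: [0.1, -0.5, -0.3]
grip_width: 0.0852
```

>>> {"op": "step_arm", "data": {
  "moves": [0,0,-1,0,0,0,0,0,0,-1,0,0,0,0,0,0,-1,0,0,0,0,0,0,-1,0,0,0,0,0,0,-1,0,0,0,0]
}}

```text
time_s: 3.2
tcp_pos: [0.6108, 0.1849, 0.3734]
eef_rot: [-3.104, -0.444, 0.02]
ft_force: [-0.2, 0.1, -0.3]
grip_width: 0.0852
```

Run:
```python
from h import *
goto([.60,.175,.38],23.8)
snap('wrist','w2')
```

```text
t 3.2 pos [0.6108 0.1849 0.3734] yaw 16.28 tilt [-0.0135  0.0038 -0.9999] grip 0.0852 F [-0.2  0.1 -0.3]
turn units [-0.1   0.14 -1.64] shift units after turn [-0.0347  0.0118 -0.0164]
shift units now [-0.0331  0.0161 -0.0161] rows>= 0.3
```

View pics/w2.png

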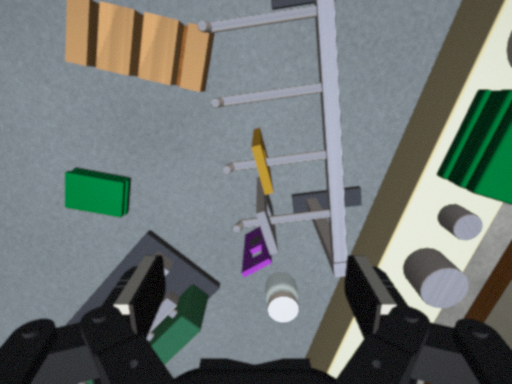

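Run:
```python
from h import *
im,d,K,T=load('w2'); P=pts(d,K,T); hsv=cv2.cvtColor(im,cv2.COLOR_RGB2HSV).astype(int)
b=((d>0)&(P[...,2]>.219)&(P[...,2]<.242)).astype(np.uint8)
n,l,s,c=cv2.connectedComponentsWithStats(b)
for i in range(1,n):
    if s[i,4]>15 and s[i,1]<280:
        q=P[l==i]; print(s[i].tolist(),rect(q),np.percentile(q[:,2],[3,50,97]).round(3), im[l==i].mean(0).round(0), rect(ray(np.c_[np.where(l==i)[1],np.where(l==i)[0]],K,T,.23)))
a=np.radians(23.8); ex=np.array([np.cos(a),np.sin(a)]); ey=np.array([-ex[1],ex[0]]); O=np.array([.6345,.2465])
im2=im.copy()
for y in(-.09,-.03,.03,.09):
    for x in(-.07,-.035,.02):
        uv=proj([*(O+x*ex+y*ey),.2],K,T); cv2.circle(im2,tuple(int(round(t)) for t in uv),2,(255,0,0),-1)
for i in range(1,n):
    pass
cv2.imwrite('pics/m2.png',cv2.resize(im2[:300,190:390,::-1],None,fx=2,fy=2,interpolation=cv2.INTER_CUBIC))
# bar top fit
b=(d>0)&(P[...,2]>.203)&(P[...,2]<.213)&(hsv[...,1]<60); b[:, :310]=0;b[280:]=0
q=P[b]; print('bar',rect(q),len(q))
```

```text
[251, 143, 23, 52, 506] (array([611.3, 201.6]), array([ 8.4, 44.4]), 32.01) [0.222 0.229 0.231] [177. 144.  57.] (array([611. , 202.5]), array([ 8.6, 45.4]), 31.94)
[256, 207, 22, 48, 462] (array([632.5, 145.6]), array([ 8.5, 44.8]), 33.56) [0.22  0.229 0.23 ] [143. 145. 158.] (array([631.8, 147.5]), array([ 9.2, 47.5]), 34.08)
bar (array([663.6, 224. ]), array([ 33.8, 255. ]), 23.92) 4633
```

View pics/m2.png

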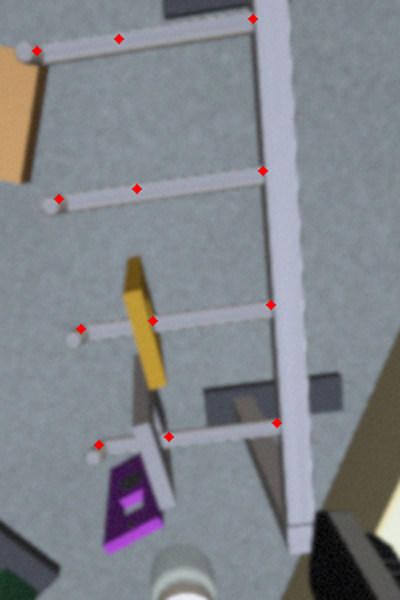

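Run:
```python
from h import *
im,d,K,T=load('w2'); P=pts(d,K,T); o,M=tool()
q=(P-o['tcp_pos'])@M
for (u,v) in [(160,262),(150,262),(140,275),(155,290),(350,262),(360,262),(365,280)]:
    print(u,v,d[v,u],q[v,u].round(4))
reg=q[240:320,110:170].reshape(-1,3); reg=reg[(abs(reg[:,2])<.06)]
print(reg[:,2].max(),reg[:,2].min(), reg[:,0].min(),reg[:,0].max())
goto([.609,.2018,.30],32)
```

```text
160 262 0.14217032 [-0.0421 -0.0096  0.0041]
150 262 0.13687788 [-0.0449 -0.0124 -0.0005]
140 275 0.12751396 [-0.0458 -0.0125 -0.0104]
155 290 0.13568094 [-0.0424 -0.0017 -0.0055]
350 262 0.14152668 [ 0.0429 -0.0095  0.0036]
360 262 0.1383248 [ 0.0463 -0.0112  0.0008]
365 280 0.123889856 [ 0.0435 -0.0123 -0.0141]
0.009581392083959011 -0.037991314495527215 -0.05631373978654271 -0.041549124700750756
t 3.2 pos [0.6108 0.1849 0.3734] yaw 16.55 tilt [-0.0136  0.0038 -0.9999] grip 0.0856 F [-0.1  0.  -0.1]
turn units [-0.11  0.14 -3.37] shift units after turn [ 0.0185 -0.0383  0.1835]
shift units now [ 0.0099 -0.0405  0.1837] rows>= 1.5
```

>>> {"op": "step_arm", "data": {
  "moves": [-0.03,0.04,-0.85,0.003,-0.01,0.045,0.5,-0.03,0.04,-0.85,0.004,-0.01,0.045,0.5,-0.03,0.04,-0.85,0.005,-0.01,0.045,0.5,-0.03,0.04,-0.85,0.006,-0.01,0.045,0.5,0,0,0,0,0,0,0.5]
}}

```text
time_s: 3.75
tcp_pos: [0.6113, 0.2023, 0.2984]
eef_rot: [3.022, 0.855, 0.004]
ft_force: [-0.6, 0.3, -0.3]
grip_width: 0.0425
```

Run:
```python
from h import *
goto([.6112,.2018,.232],32)
snap('wrist','w3')
im,d,K,T=load('w3'); P=pts(d,K,T)
b=((d>0)&(P[...,2]>.222)&(P[...,2]<.238)).astype(np.uint8)
n,l,s,c=cv2.connectedComponentsWithStats(b)
for i in range(1,n):
    if s[i,4]>100: print(s[i].tolist(),rect(P[l==i]),im[l==i].mean(0).round(0))
```

```text
t 3.8 pos [0.6113 0.2023 0.2984] yaw 31.6 tilt [ 0.0025 -0.     -1.    ] grip 0.0425 F [-0.6  0.3 -0.3]
turn units [ 0.02 -0.03 -0.09] shift units after turn [-0.0009  0.0009  0.1659]
shift units now [-0.0012  0.0006  0.1659] rows>= 1.3
[247, 187, 13, 66, 786] (array([611.3, 201.7]), array([ 8. , 44.5]), 31.35) [185. 150.  59.]
[230, 265, 15, 59, 683] (array([632.7, 145.2]), array([ 8.1, 46.1]), 34.01) [150. 153. 166.]
```

View pics/w3.png

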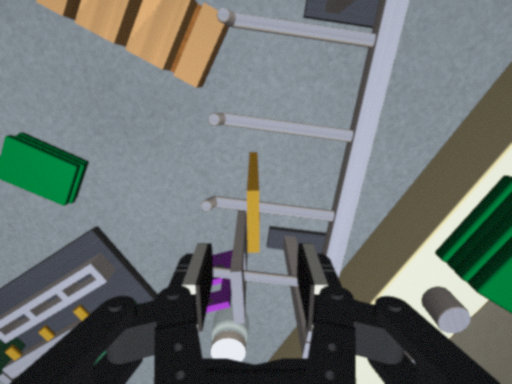

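>>> {"op": "step_arm", "data": {
  "moves": [0,0,0,0,0,0.05,0.5,0,0,0,0,0,0.05,0.5,0,0,0,0,0,0.04,0.5,0,0,0,0,0,0.026,0.5,0,0,0,0,0,0,0.5]
}}

```text
time_s: 4.3
tcp_pos: [0.6135, 0.2011, 0.2381]
eef_rot: [3.031, 0.823, 0.017]
ft_force: [-0.1, -0.1, 0.9]
grip_width: 0.0428
```

Run:
```python
from h import *
goto([.6112,.2018,.232],31.5)
```

```text
t 4.3 pos [0.6135 0.2011 0.2381] yaw 30.39 tilt [ 0.0104  0.0024 -0.9999] grip 0.0428 F [-0.1 -0.1  0.9]
turn units [ 0.04 -0.13 -0.24] shift units after turn [-0.004  -0.0044  0.0153]
shift units now [-0.0042 -0.0044  0.0153] rows>= 0.1
```

>>> {"op": "step_arm", "data": {
  "moves": [0,0,0,0,0,0,1,0,0,0,0,0,0,1,0,0,0,0,0,0,1,0,0,0,0,0,0,1,0,0,0,0,0,0,1],
  "grip_force": 60
}}

```text
time_s: 4.8
tcp_pos: [0.6143, 0.2011, 0.2413]
eef_rot: [3.033, 0.818, 0.021]
ft_force: [0.7, 0.5, -3.0]
grip_width: 0.0061
```

Run:
```python
from h import *
goto([.6112,.2018,.246],31.5)
snap('scene','s3')
im=load('s3')[0]; cv2.imwrite('pics/s3c.png',cv2.resize(im[130:330,190:350,::-1],None,fx=3,fy=3,interpolation=cv2.INTER_CUBIC))
```

```text
t 4.8 pos [0.6143 0.2011 0.2413] yaw 30.21 tilt [ 0.013   0.0032 -0.9999] grip 0.0061 F [ 0.7  0.5 -3. ]
turn units [ 0.05 -0.16 -0.28] shift units after turn [-0.0055 -0.0056 -0.0117]
shift units now [-0.0055 -0.0054 -0.0118] rows>= 0.1
```

View pics/s3c.png

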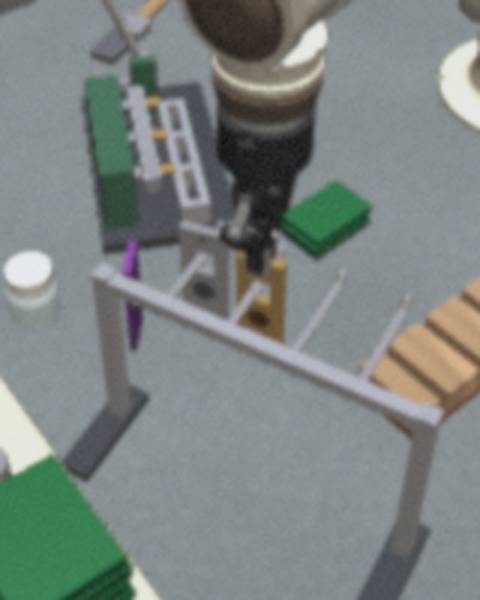

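>>> {"op": "step_arm", "data": {
  "moves": [0,0,0,0,0,-0.015,1,0,0,0,0,0,-0.012,1]
}}

```text
time_s: 5.05
tcp_pos: [0.6137, 0.201, 0.2517]
eef_rot: [3.033, 0.819, 0.018]
ft_force: [-0.1, 0.1, -3.0]
grip_width: 0.0059
```

Run:
```python
from h import *
goto([.6143-.064,.2011-.0282,.255],31.5)
snap('side','d3')
im=load('d3')[0]; cv2.imwrite('pics/d3c.png',cv2.resize(im[150:330,150:310,::-1],None,fx=3.3,fy=3.3,interpolation=cv2.INTER_CUBIC))
```

```text
t 5.0 pos [0.6137 0.201  0.2517] yaw 30.21 tilt [ 0.0112  0.0027 -0.9999] grip 0.0059 F [-0.1  0.1 -3. ]
turn units [ 0.04 -0.14 -0.28] shift units after turn [-0.1719 -0.023  -0.0082]
shift units now [-0.1723 -0.0191 -0.0102] rows>= 1.4
```

View pics/d3c.png

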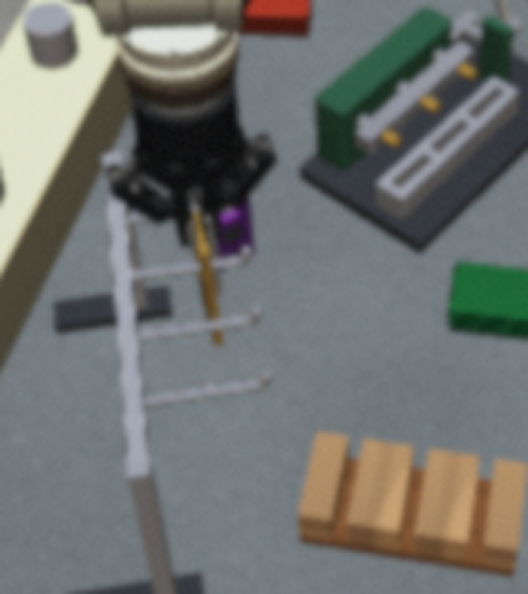

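>>> {"op": "step_arm", "data": {
  "moves": [0,0,0,0,0,-0.005,1,0,0,0,-0.02,-0.002,0,1,0,0,0,-0.02,-0.002,0,1]
}}

```text
time_s: 5.4
tcp_pos: [0.5991, 0.1943, 0.2545]
eef_rot: [3.033, 0.819, 0.02]
ft_force: [-0.5, 0.1, -2.7]
grip_width: 0.006
```

Run:
```python
from h import *
goto([.6137-.064,.201-.0282,.255],31.5)
print(tool()[0]['ft_torque'])
```

```text
t 5.4 pos [0.5991 0.1943 0.2545] yaw 30.22 tilt [ 0.0124  0.003  -0.9999] grip 0.006 F [-0.5  0.1 -2.7]
turn units [ 0.05 -0.15 -0.28] shift units after turn [-0.1333 -0.0187 -0.0013]
shift units now [-0.1337 -0.0157 -0.003 ] rows>= 1.1
[ 0.04453402  0.02526193 -0.03446429]
```

>>> {"op": "step_arm", "data": {
  "moves": [0,0,0,-0.03,-0.0035,0,1,0,0,0,-0.03,-0.0035,0,1,0,0,0,-0.03,-0.0035,0,1,0,0,0,-0.03,-0.0035,0,1,0,0,0,-0.03,-0.0035,0,1]
}}

```text
time_s: 5.9
tcp_pos: [0.5384, 0.1679, 0.2531]
eef_rot: [3.033, 0.818, 0.018]
ft_force: [0.6, 0.4, -3.4]
grip_width: 0.0064
```

Run:
```python
from h import *
goto([.472,-.1284,.30],-25.9)
print(tool()[0]['ft_torque'])
```

```text
t 5.9 pos [0.5384 0.1679 0.2531] yaw 30.21 tilt [ 0.0115  0.0027 -0.9999] grip 0.0064 F [ 0.6  0.4 -3.4]
turn units [-0.03 -0.15 12.24] shift units after turn [ 0.1741  0.7388 -0.1173]
shift units now [-0.5149  0.5569 -0.1211] rows>= 6.1
[ 0.05645184 -0.0240546   0.02753566]
```

>>> {"op": "step_arm", "data": {
  "moves": [0,0,0,-0.03,0.03,-0.06,1,0,0,0,-0.07,0.085,-0.03,1,0,0,0,-0.07,0.085,-0.03,1,0,0,0,-0.07,0.085,0,1,0,0,0,-0.07,0.085,0,1]
}}

```text
time_s: 6.4
tcp_pos: [0.4992, -0.0252, 0.3013]
eef_rot: [3.029, 0.831, 0.018]
ft_force: [0.3, 0.3, -3.5]
grip_width: 0.0064
```

>>> {"op": "step_arm", "data": {
  "moves": [0,0,1,-0.07,0.085,0,1,0,-0.02,1,0,0,0,1,0,-0.02,1,0,0,0,1,0,-0.02,1,0,0,0,1,0,-0.02,1,0,0,0,1]
}}

```text
time_s: 6.9
tcp_pos: [0.4863, -0.0769, 0.302]
eef_rot: [3.135, 0.176, 0.013]
ft_force: [-0.3, 0.7, -2.6]
grip_width: 0.0059
```

>>> {"op": "step_arm", "data": {
  "moves": [0,0,1,0,0,0,1,0,-0.02,1,0,0,0,1,0,-0.02,1,0,0,0,1,0,-0.02,1,0,0,0,1,0,-0.02,1,0,0,0,1]
}}

```text
time_s: 7.4
tcp_pos: [0.4819, -0.077, 0.3021]
eef_rot: [3.104, -0.479, 0.004]
ft_force: [-0.3, -0.0, -2.9]
grip_width: 0.0063
```

Run:
```python
from h import *
goto([.4991,-.0726,.26],-25.9)
```

```text
t 7.4 pos [ 0.4819 -0.077   0.3021] yaw -17.55 tilt [ 2.8e-03 -8.0e-04 -1.0e+00] grip 0.0063 F [-0.3 -0.  -2.9]
turn units [-0.   -0.04  1.82] shift units after turn [ 0.0338 -0.0286  0.1053]
shift units now [ 0.0373 -0.0234  0.1055] rows>= 0.9
```

>>> {"op": "step_arm", "data": {
  "moves": [0,-0.02,0.9,0.018,-0.009,0.03,1,0,-0.02,0.92,0.018,-0.01,0.03,1,0,0,0,0,0,0.03,1,0,0,0,0,0,0,1]
}}

```text
time_s: 7.8
tcp_pos: [0.4956, -0.0745, 0.2657]
eef_rot: [-3.058, 0.718, -0.003]
ft_force: [-1.1, 0.4, -3.5]
grip_width: 0.0057
```

Run:
```python
from h import *
goto([.4982,-.0744,.26],-25.9)
snap('wrist','w4')
```

```text
t 7.8 pos [ 0.4956 -0.0745  0.2657] yaw -26.44 tilt [ 1.7e-03  1.0e-04 -1.0e+00] grip 0.0057 F [-1.1  0.4 -3.5]
turn units [-0.01 -0.02 -0.12] shift units after turn [ 0.0057 -0.0031  0.0141]
shift units now [ 0.0057 -0.0032  0.0142] rows>= 0.1
```

View pics/w4.png

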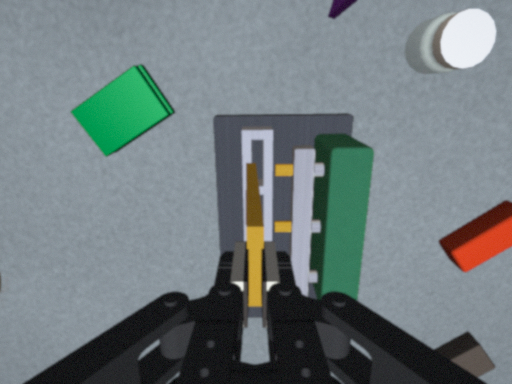

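```bash
cat >> h.py <<'E'
PO=np.array([.472,-.1284]); PA=np.radians(-25.9)
def press(q):
    q=np.atleast_2d(q); a=q[:,:2]-PO; ex=np.array([np.cos(PA),np.sin(PA)]); ey=np.array([-ex[1],ex[0]])
    return np.c_[a@ex,a@ey,q[:,2]]*1000
E
cat > plate.py <<'E'
from h import *
import sys
im,d,K,T=load(sys.argv[1]); P=pts(d,K,T); hsv=cv2.cvtColor(im,cv2.COLOR_RGB2HSV).astype(int)
kind=sys.argv[2]
if kind=='brass': m=(hsv[...,0]>12)&(hsv[...,0]<32)&(hsv[...,1]>110)&(d>0)
else: m=(d>0)&(hsv[...,1]<60)
u=np.arange(512)[None,:]*np.ones((384,1))
m&=(u>235)&(u<272)
for v in range(150,320,8):
    k=np.where(m[v]&(P[v,:,2]>.08))[0]
    if len(k)>3:
        q=press(P[v,k]); print(v,k.min(),k.max(),'x %.1f..%.1f mid %.1f y %.1f z %.1f'%(q[:,0].min(),q[:,0].max(),np.median(q[:,0]),np.median(q[:,1]),np.median(q[:,2])))
b=((hsv[...,2]>150)&(P[...,2]>.042)&(P[...,2]<.058)&(hsv[...,1]<60)&(u<285)&(u>230))
for v in range(124,240,8):
    k=np.where(b[v])[0]
    if len(k): 
        q=press(ray([[k.min()-.5,v],[k.max()+.5,v]],K,T,.05)); print('nest',v,k.min(),k.max(),q[:,:2].round(1).tolist())
E
python3 plate.py w4 brass
```

```text
166 247 255 x -8.6..-2.3 mid -5.4 y 83.1 z 146.0
174 247 256 x -8.1..-1.7 mid -4.9 y 82.8 z 168.1
182 248 257 x -7.0..-1.1 mid -4.1 y 82.7 z 187.3
190 247 257 x -7.3..-1.2 mid -4.2 y 82.5 z 203.0
198 247 259 x -7.0..-0.2 mid -3.6 y 82.4 z 217.2
206 247 260 x -6.8..0.2 mid -3.3 y 82.4 z 229.6
214 247 261 x -6.5..0.5 mid -3.0 y 82.3 z 240.3
222 247 261 x -6.3..0.3 mid -3.0 y 82.1 z 249.5
230 247 262 x -6.2..0.6 mid -2.8 y 80.4 z 254.5
238 247 262 x -6.3..0.6 mid -2.8 y 76.4 z 254.6
246 246 264 x -6.9..1.6 mid -2.9 y 72.1 z 254.2
254 247 262 x -6.3..0.5 mid -2.9 y 68.1 z 254.7
262 247 262 x -6.2..0.3 mid -3.2 y 63.8 z 254.8
270 247 262 x -6.0..0.2 mid -3.0 y 59.5 z 254.9
278 247 262 x -6.0..0.1 mid -3.0 y 54.8 z 254.4
286 248 261 x -6.1..-0.0 mid -3.1 y 50.2 z 254.4
294 248 261 x -6.1..-0.1 mid -3.1 y 45.5 z 254.2
302 248 262 x -6.5..0.1 mid -2.9 y 40.3 z 253.7
nest 132 242 272 [[-16.2, 95.7], [16.4, 95.4]]
nest 140 242 272 [[-16.4, 87.3], [16.5, 87.0]]
nest 148 242 272 [[-16.6, 78.7], [16.5, 78.4]]
nest 156 242 272 [[-16.8, 70.0], [16.6, 69.7]]
nest 164 242 272 [[-17.0, 61.2], [16.7, 60.9]]
nest 172 243 272 [[-16.1, 52.2], [16.8, 51.9]]
nest 180 243 272 [[-16.3, 43.0], [16.9, 42.7]]
nest 188 243 271 [[-16.5, 33.7], [15.8, 33.4]]
nest 196 243 271 [[-16.7, 24.3], [15.9, 24.0]]
nest 204 243 271 [[-16.9, 14.6], [16.0, 14.3]]
nest 212 243 271 [[-17.1, 4.8], [16.0, 4.5]]
nest 220 244 271 [[-16.2, -5.1], [16.1, -5.5]]
nest 228 244 271 [[-16.4, -15.3], [16.2, -15.6]]
nest 236 244 271 [[-16.6, -25.6], [16.3, -26.0]]
```

>>> {"op": "step_arm", "data": {
  "moves": [0,0.2,-0.1,0.008,-0.0035,0,1,0,0,0,0,0,0.04,1,0,0,0,0,0,0.04,1,0,0,0,0,0,0.04,1,0,0,0,0,0,0.04,1]
}}

```text
time_s: 8.35
tcp_pos: [0.5021, -0.0757, 0.2076]
eef_rot: [3.059, -0.701, 0.052]
ft_force: [0.7, -0.0, -3.7]
grip_width: 0.006
```

```bash
python3 - <<'E'
from h import *
goto([.4982,-.0744,.1512],-25.9)
snap('wrist','w5')
E
python3 plate.py w5 brass
```

```text
t 8.3 pos [ 0.5021 -0.0757  0.2076] yaw -25.8 tilt [ 0.0313 -0.0105 -0.9995] grip 0.006 F [ 0.7 -0.  -3.7]
turn units [-0.05 -0.41  0.02] shift units after turn [-0.0102  0.0014  0.141 ]
shift units now [-0.0148  0.002   0.1406] rows>= 1.1
166 247 254 x 1.3..6.7 mid 4.0 y 85.3 z 88.1
174 246 255 x 0.4..6.8 mid 3.6 y 85.0 z 110.1
182 247 256 x 0.9..6.8 mid 3.8 y 84.7 z 129.0
190 246 271 x 0.1..20.8 mid 5.0 y 84.4 z 144.8
198 246 258 x 0.0..6.8 mid 3.4 y 84.4 z 159.1
206 247 259 x 0.5..6.9 mid 3.7 y 84.4 z 171.6
214 247 260 x 0.4..6.9 mid 3.6 y 84.3 z 182.4
222 246 262 x -0.2..7.3 mid 3.6 y 84.2 z 191.9
230 246 263 x -0.0..7.6 mid 3.7 y 82.2 z 196.3
238 247 263 x 0.2..7.6 mid 3.9 y 78.2 z 196.5
246 246 264 x -0.3..8.3 mid 3.9 y 74.1 z 196.6
254 247 262 x 0.1..6.9 mid 3.7 y 69.9 z 196.5
262 247 262 x 0.1..6.6 mid 3.7 y 65.6 z 196.6
270 247 262 x 0.0..6.6 mid 3.7 y 61.3 z 196.6
278 247 262 x -0.0..6.4 mid 3.4 y 56.5 z 196.2
286 248 261 x 0.5..6.5 mid 3.7 y 52.0 z 196.2
294 248 261 x 0.5..6.5 mid 3.7 y 47.4 z 196.1
302 248 261 x 0.5..7.1 mid 3.8 y 42.4 z 195.9
nest 148 231 263 [[-12.9, 92.3], [16.3, 92.1]]
nest 156 231 263 [[-13.0, 85.1], [16.4, 84.9]]
nest 164 231 263 [[-13.2, 77.8], [16.4, 77.6]]
nest 172 231 263 [[-13.4, 70.4], [16.5, 70.2]]
nest 180 231 263 [[-13.5, 62.8], [16.6, 62.6]]
nest 188 231 263 [[-13.7, 55.2], [16.7, 54.9]]
nest 196 231 263 [[-13.9, 47.4], [16.8, 47.1]]
nest 204 231 263 [[-14.1, 39.4], [16.9, 39.1]]
nest 212 231 245 [[-14.3, 31.3], [-0.1, 31.2]]
nest 220 231 238 [[-14.5, 23.1], [-6.8, 23.0]]
nest 228 231 239 [[-14.6, 14.8], [-6.0, 14.6]]
nest 236 231 239 [[-14.8, 6.3], [-6.1, 6.1]]
```

View pics/w5.png

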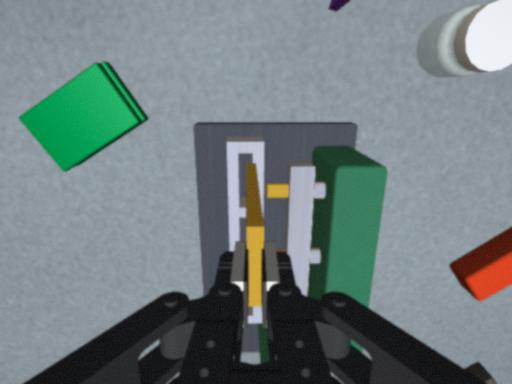

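>>> {"op": "step_arm", "data": {
  "moves": [0,0,0,-0.0095,0,0,1,0,0,0,0,0,0,1]
}}

```text
time_s: 8.6
tcp_pos: [0.4976, -0.0738, 0.2059]
eef_rot: [3.059, -0.699, 0.048]
ft_force: [-0.2, 0.6, -2.4]
grip_width: 0.0062
```

```bash
python3 - <<'E'
from h import *
goto([.4982,-.0744,.1512],-25.9)
snap('wrist','w5')
E
python3 plate.py w5 brass | grep -v nest
```

```text
t 8.6 pos [ 0.4976 -0.0738  0.2059] yaw -25.77 tilt [ 0.0292 -0.0104 -0.9995] grip 0.0062 F [-0.2  0.6 -2.4]
turn units [-0.04 -0.39  0.03] shift units after turn [0.0021 0.0007 0.1368]
shift units now [-0.0021  0.0012  0.1368] rows>= 1.1
166 247 255 x -3.9..2.4 mid -0.8 y 84.8 z 86.0
174 247 256 x -4.0..2.4 mid -0.8 y 84.6 z 108.7
182 247 256 x -4.2..1.7 mid -1.2 y 84.4 z 127.5
190 246 257 x -4.9..1.8 mid -1.6 y 84.3 z 143.9
198 246 258 x -5.0..1.8 mid -1.6 y 84.2 z 157.8
206 247 259 x -4.5..1.9 mid -1.3 y 84.0 z 170.0
214 247 260 x -4.6..1.9 mid -1.6 y 84.0 z 181.0
222 247 261 x -4.6..2.0 mid -1.3 y 83.8 z 190.0
230 247 262 x -4.7..2.2 mid -1.2 y 82.0 z 194.9
238 247 262 x -4.7..2.3 mid -1.2 y 77.8 z 194.6
246 246 264 x -5.2..3.4 mid -1.0 y 73.7 z 194.8
254 247 262 x -4.8..2.0 mid -1.2 y 69.6 z 194.9
262 247 262 x -4.8..1.7 mid -1.2 y 65.2 z 194.8
270 247 262 x -4.9..1.7 mid -1.2 y 60.9 z 194.8
278 247 262 x -4.9..1.6 mid -1.2 y 56.4 z 194.8
286 248 261 x -4.4..1.6 mid -1.2 y 52.0 z 194.9
294 248 261 x -4.4..1.6 mid -1.2 y 47.2 z 194.7
302 248 261 x -4.4..2.0 mid -1.1 y 42.4 z 194.6
```

>>> {"op": "step_arm", "data": {
  "moves": [0,0,0,0.001,0,0.025,1,0,0,0,0,0,0.025,1,0,0,0,-0.001,0,0.025,1,0,0,0,-0.001,0,0.02,1]
}}

```text
time_s: 9.05
tcp_pos: [0.5001, -0.0743, 0.1681]
eef_rot: [3.059, -0.699, 0.057]
ft_force: [0.1, -0.6, -2.5]
grip_width: 0.0062
```

```bash
python3 - <<'E'
from h import *
goto([.4982,-.0744,.1512],-25.9)
snap('wrist','w5')
E
python3 plate.py w5 brass | grep -v nest
```

```text
t 9.1 pos [ 0.5001 -0.0743  0.1681] yaw -25.76 tilt [ 0.0345 -0.0114 -0.9993] grip 0.0062 F [ 0.1 -0.6 -2.5]
turn units [-0.06 -0.45  0.03] shift units after turn [-0.0041  0.0022  0.0423]
shift units now [-0.0056  0.0024  0.0421] rows>= 0.3
182 247 256 x -1.3..4.6 mid 1.7 y 85.1 z 89.5
190 246 257 x -2.1..4.6 mid 1.2 y 85.0 z 106.0
198 246 258 x -2.3..4.6 mid 1.1 y 84.9 z 120.2
206 246 259 x -2.4..4.5 mid 1.1 y 84.7 z 132.2
214 246 260 x -2.5..4.4 mid 1.0 y 84.8 z 143.3
222 246 261 x -2.6..4.4 mid 1.0 y 84.5 z 152.4
230 247 262 x -2.2..4.7 mid 1.3 y 82.6 z 157.1
238 247 262 x -2.2..4.7 mid 1.3 y 78.4 z 156.9
246 246 264 x -2.7..5.9 mid 1.5 y 74.3 z 156.8
254 247 262 x -2.3..4.4 mid 1.3 y 70.1 z 157.0
262 247 262 x -2.4..4.2 mid 1.1 y 65.8 z 156.8
270 247 263 x -2.4..4.2 mid 1.6 y 61.7 z 157.2
278 247 262 x -2.5..4.2 mid 1.3 y 57.2 z 157.2
286 248 261 x -1.9..4.1 mid 1.3 y 52.4 z 156.8
294 248 261 x -2.0..4.1 mid 1.4 y 47.5 z 156.4
302 248 261 x -1.9..4.6 mid 1.4 y 42.6 z 156.3
```

>>> {"op": "step_arm", "data": {
  "moves": [0,0,0,-0.004,0,0.015,1,0,0,0,-0.001,0,0.015,1,0,0,0,-0.001,0,0.01,1]
}}

```text
time_s: 9.4
tcp_pos: [0.4987, -0.0733, 0.1508]
eef_rot: [3.059, -0.699, 0.058]
ft_force: [-0.2, 2.4, 28.9]
grip_width: 0.0058
```

```bash
python3 - <<'E'
from h import *
goto([.4982,-.0744,.1512],-25.9)
snap('wrist','w5')
E
python3 plate.py w5 brass | grep -v nest
```

```text
t 9.4 pos [ 0.4987 -0.0733  0.1508] yaw -25.75 tilt [ 0.0356 -0.011  -0.9993] grip 0.0058 F [-0.2  2.4 28.9]
turn units [-0.07 -0.46  0.03] shift units after turn [ 0.0002  0.0031 -0.0011]
shift units now [ 0.0002  0.0031 -0.0011] rows>= 0.0
190 245 257 x -4.4..2.9 mid -0.7 y 85.3 z 88.2
198 245 258 x -4.4..2.9 mid -0.8 y 85.1 z 102.1
206 246 259 x -4.0..2.8 mid -0.6 y 84.9 z 114.5
214 246 260 x -4.2..2.8 mid -0.6 y 84.9 z 125.4
222 246 261 x -4.3..2.7 mid -0.8 y 85.0 z 135.3
230 246 263 x -4.3..3.5 mid -0.5 y 83.0 z 139.8
238 246 262 x -4.3..3.1 mid -0.7 y 78.8 z 139.6
246 246 264 x -4.4..4.2 mid -0.2 y 74.6 z 139.4
254 247 262 x -4.0..2.8 mid -0.4 y 70.7 z 139.9
262 247 262 x -4.1..2.6 mid -0.4 y 66.3 z 139.8
270 247 262 x -4.2..2.5 mid -0.4 y 61.9 z 139.7
278 247 262 x -4.2..2.5 mid -0.4 y 57.6 z 139.8
286 248 261 x -3.6..2.5 mid -0.4 y 52.9 z 139.7
294 248 261 x -3.6..2.4 mid -0.3 y 48.2 z 139.5
302 248 261 x -3.6..2.9 mid -0.3 y 43.3 z 139.3
```

>>> {"op": "step_arm", "data": {
  "moves": [0,0,0,0,0,0,0.6,0,0,0,0,0,0,0.6,0,0,0,0,0,0,0.5,0,0,0,0,0,-0.05,0.5,0,0,0,0,0,-0.1,0.5]
}}

```text
time_s: 9.95
tcp_pos: [0.4952, -0.0724, 0.2083]
eef_rot: [3.059, -0.699, 0.051]
ft_force: [0.8, -0.5, -0.5]
grip_width: 0.0426
```

>>> {"op": "step_arm", "data": {
  "moves": [-0.01,-0.1,0,0,0,-0.12,0.5,-0.01,-0.1,0,0,0,-0.12,0.5,-0.01,-0.1,0,0,0,-0.03,0.5,-0.01,-0.1,0,0,0,0,0.5,0,0,0,0,0,0,0.5]
}}

```text
time_s: 10.45
tcp_pos: [0.4924, -0.0715, 0.3243]
eef_rot: [-3.061, 0.7, -0.008]
ft_force: [0.8, 0.3, -0.9]
grip_width: 0.0427
```

Run:
```python
from h import *
snap('wrist','w6'); snap('scene','s6')
goto([.6327,.1452,.30],33.8)
```

```text
t 10.6 pos [ 0.4921 -0.0714  0.3236] yaw -25.75 tilt [ 4.3e-03  1.0e-04 -1.0e+00] grip 0.0427 F [-0.3 -0.6 -0.1]
turn units [  0.    -0.06 -12.99] shift units after turn [ 0.5934 -0.2545  0.0589]
shift units now [ 0.0811 -0.6404  0.0605] rows>= 5.2
```

View pics/w6.png

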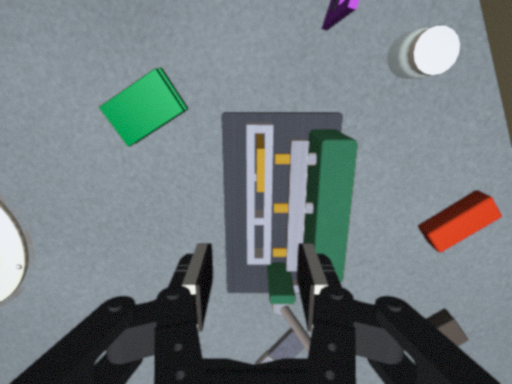

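>>> {"op": "step_arm", "data": {
  "moves": [0,0,0,0.014,-0.107,0,0.5,0,0,0,0.014,-0.107,0,0.5,0,0,0,0.014,-0.107,0,0.5,0,0,0,0.014,-0.107,0,0.5,0,0,0,0.014,-0.107,0,0.5]
}}

```text
time_s: 11.05
tcp_pos: [0.6111, 0.1105, 0.3183]
eef_rot: [3.057, -0.712, -0.002]
ft_force: [-0.4, -0.6, 0.6]
grip_width: 0.0429
```

>>> {"op": "step_arm", "data": {
  "moves": [0,0,-1,0,-0.05,0,0.5,0,0,-1,0,0,0,0.5,0,0,-1,0,0,0,0.5,0,0,-1,0,0,0,0.5,0,0,-1,0,0,0,0.5]
}}

```text
time_s: 11.55
tcp_pos: [0.6212, 0.1356, 0.3059]
eef_rot: [3.136, -0.058, -0.027]
ft_force: [-0.6, 0.6, 0.6]
grip_width: 0.0428
```

>>> {"op": "step_arm", "data": {
  "moves": [0,0,-1,0,0,0,0.5,0,0,-1,0,0,0,0.5,0,0,-1,0,0,0,0.5,0,0,-1,0,0,0,0.5,0,0,-1,0,0,0,0.5]
}}

```text
time_s: 12.05
tcp_pos: [0.6197, 0.1356, 0.2971]
eef_rot: [3.083, 0.594, -0.047]
ft_force: [-0.5, 0.1, 0.1]
grip_width: 0.0432
```

Run:
```python
from h import *
goto([.6327,.1452,.30],33.8)
```

```text
t 12.1 pos [0.6197 0.1356 0.2971] yaw 21.82 tilt [-0.0291 -0.0076 -0.9995] grip 0.0432 F [-0.5  0.1  0.1]
turn units [-0.09  0.37 -2.61] shift units after turn [ 0.0404 -0.0018 -0.0073]
shift units now [ 0.0389 -0.0102 -0.0084] rows>= 0.3
```

>>> {"op": "step_arm", "data": {
  "moves": [-0.03,0.13,-0.87,0.013,-0.003,-0.006,0.5,-0.03,0.13,-0.87,0.013,-0.001,-0.006,0.5,-0.03,0.13,-0.87,0.013,0,-0.004,0.5,0,0,0,0,0,0,0.5]
}}

```text
time_s: 12.45
tcp_pos: [0.6323, 0.1438, 0.2967]
eef_rot: [-3.001, -0.928, 0.01]
ft_force: [0.3, -0.8, 0.4]
grip_width: 0.0427
```

```bash
cat > tops.py <<'E'
from h import *
import sys
im,d,K,T=load(sys.argv[1]); P=pts(d,K,T); lo,hi=float(sys.argv[2]),float(sys.argv[3])
b=((d>0)&(P[...,2]>lo)&(P[...,2]<hi)).astype(np.uint8)
n,l,s,c=cv2.connectedComponentsWithStats(b)
for i in range(1,n):
    if s[i,4]>100: print(s[i].tolist(),rect(P[l==i]),im[l==i].mean(0).round(0),np.median(P[l==i][:,2]).round(4))
E
python3 - <<'E'
from h import *
goto([.6327,.1452,.30],33.8)
snap('wrist','w7')
E
python3 tops.py w7 .222 .238
```

```text
t 12.4 pos [0.6323 0.1438 0.2967] yaw 34.38 tilt [-0.0064 -0.0013 -1.    ] grip 0.0427 F [ 0.3 -0.8  0.4]
turn units [-0.03  0.08  0.13] shift units after turn [ 0.0028 -0.0022 -0.0083]
shift units now [ 0.0027 -0.0022 -0.0083] rows>= 0.1
[250, 185, 13, 67, 836] (array([632.7, 145.2]), array([ 7.9, 44.9]), 34.23) [160. 164. 179.] 0.2294
```

View pics/w7.png

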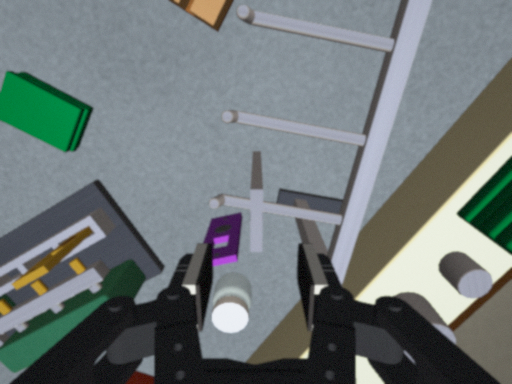

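>>> {"op": "step_arm", "data": {
  "moves": [0,0.04,0.06,0.003,-0.002,0.05,0.5,0,0,0.05,0,0,0.05,0.5,0,0,0,0,0,0.04,0.5,0,0,0,0,0,0.025,0.5,0,0,0,0,0,0,0.5]
}}

```text
time_s: 13.0
tcp_pos: [0.6335, 0.1463, 0.2288]
eef_rot: [-3.008, -0.894, -0.004]
ft_force: [10.0, 5.3, -3.8]
grip_width: 0.0429
```

Run:
```python
from h import *
goto([.6327,.1452,.233],34.2)
```

```text
t 13.0 pos [0.6335 0.1463 0.2288] yaw 33.11 tilt [ 0.0017  0.0042 -1.    ] grip 0.0429 F [10.   5.3 -3.8]
turn units [-0.03 -0.05 -0.24] shift units after turn [-0.0031  0.0011 -0.0106]
shift units now [-0.003   0.0012 -0.0106] rows>= 0.1
```

>>> {"op": "step_arm", "data": {
  "moves": [0,0,0,0,0,-0.018,0.5,0,0,0,0,0,0,0.5]
}}

```text
time_s: 13.2
tcp_pos: [0.6332, 0.1464, 0.2353]
eef_rot: [-3.009, -0.89, -0.004]
ft_force: [0.6, -0.8, -0.3]
grip_width: 0.0426
```

Run:
```python
from h import *
goto([.6327,.1452,.233],34.2)
snap('scene','s7');snap('side','d7')
a=cv2.resize(load('s7')[0][150:290,200:330,::-1],None,fx=3,fy=3,interpolation=cv2.INTER_CUBIC)
b=cv2.resize(load('d7')[0][140:280,150:280,::-1],None,fx=3,fy=3,interpolation=cv2.INTER_CUBIC)
cv2.imwrite('pics/c7.png',np.hstack([a,b]))
```

```text
t 13.2 pos [0.6332 0.1464 0.2353] yaw 32.95 tilt [ 0.0012  0.0044 -1.    ] grip 0.0426 F [ 0.6 -0.8 -0.3]
turn units [-0.04 -0.04 -0.27] shift units after turn [-0.0028  0.0018  0.0058]
shift units now [-0.0028  0.0019  0.0058] rows>= 0.1
```

View pics/c7.png

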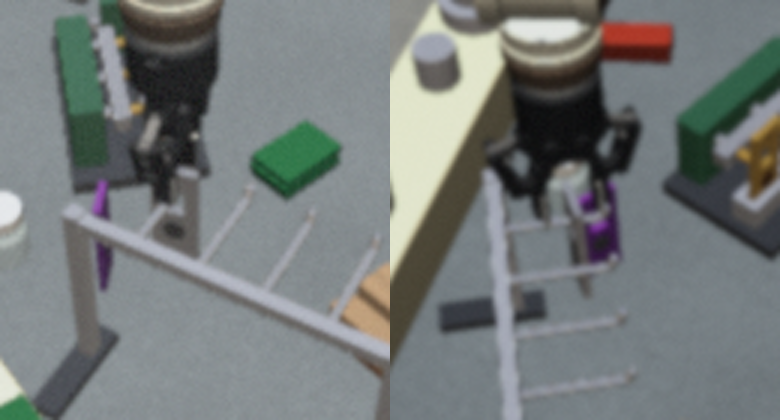

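>>> {"op": "step_arm", "data": {
  "moves": [0,0,0,0,0,0,1,0,0,0,0,0,0,1,0,0,0,0,0,0,1,0,0,0,0,0,0,1,0,0,0,0,0,0,1],
  "grip_force": 60
}}

```text
time_s: 13.8
tcp_pos: [0.6325, 0.1458, 0.2337]
eef_rot: [-3.009, -0.888, 0.001]
ft_force: [-0.0, -0.0, -0.2]
grip_width: 0.0064
```

>>> {"op": "step_arm", "data": {
  "moves": [0,0,0,0,0,-0.018,1,0,0,0,0,0,-0.018,1]
}}

```text
time_s: 14.0
tcp_pos: [0.632, 0.1457, 0.2473]
eef_rot: [-3.009, -0.888, 0.006]
ft_force: [0.3, -0.0, -2.0]
grip_width: 0.0063
```

Run:
```python
from h import *
o=tool()[0]['tcp_pos']; goto([o[0]-.0732,o[1]-.0323,.248],33)
```

```text
t 14.0 pos [0.632  0.1457 0.2473] yaw 32.89 tilt [-0.0046  0.0028 -1.    ] grip 0.0063 F [ 0.3 -0.  -2. ]
turn units [-0.06  0.03 -0.02] shift units after turn [-0.1975 -0.0319 -0.0018]
shift units now [-0.1975 -0.0316 -0.0011] rows>= 1.6
```

Lift 13.6 mm. Withdraw along the rack's −x.

>>> {"op": "step_arm", "data": {
  "moves": [0,0,0,-0.025,-0.004,0,1,0,0,0,-0.025,-0.004,0,1]
}}

```text
time_s: 14.2
tcp_pos: [0.614, 0.1377, 0.2483]
eef_rot: [-3.009, -0.889, 0.005]
ft_force: [0.0, 1.0, -2.9]
grip_width: 0.0065
```

Run:
```python
from h import *
goto([.632-.0732,.1457-.0323,.248],33)
```

```text
t 14.2 pos [0.614  0.1377 0.2483] yaw 32.91 tilt [-0.0039  0.0029 -1.    ] grip 0.0065 F [ 0.   1.  -2.9]
turn units [-0.06  0.02 -0.02] shift units after turn [-0.1487 -0.0242  0.0007]
shift units now [-0.1488 -0.024   0.001 ] rows>= 1.2
```

>>> {"op": "step_arm", "data": {
  "moves": [0,0,0,-0.03,-0.005,0,1,0,0,0,-0.03,-0.005,0,1,0,0,0,-0.03,-0.005,0,1,0,0,0,-0.03,-0.005,0,1,0,0,0,-0.03,-0.005,0,1]
}}

```text
time_s: 14.7
tcp_pos: [0.5548, 0.1121, 0.2495]
eef_rot: [-3.009, -0.889, 0.005]
ft_force: [-0.5, -0.6, -1.3]
grip_width: 0.0063
```

Run:
```python
from h import *
goto([.472,-.128,.32],-25.9)
```

```text
t 14.7 pos [0.5548 0.1121 0.2495] yaw 32.91 tilt [-0.0038  0.0028 -1.    ] grip 0.0063 F [-0.5 -0.6 -1.3]
turn units [-0.04  0.05 12.83] shift units after turn [ 0.076   0.6303 -0.1763]
shift units now [-0.5001  0.3907 -0.1772] rows>= 5.3
```

>>> {"op": "step_arm", "data": {
  "moves": [0,0,0,-0.03,0.02,-0.1,1,0,0,0,-0.06,0.04,-0.08,1,0,0,0,-0.09,0.07,-0.01,1,0,0,0,-0.09,0.07,0,1,0,0,0,-0.09,0.07,0,1]
}}

```text
time_s: 15.2
tcp_pos: [0.4877, -0.0589, 0.3271]
eef_rot: [-3.006, -0.9, 0.012]
ft_force: [0.3, -0.3, -2.1]
grip_width: 0.0064
```

>>> {"op": "step_arm", "data": {
  "moves": [0,0,1,-0.08,0.07,0,1,0,0,1,-0.04,0.04,0,1,0,0,1,0,0,0,1,0,0,1,0,0,0,1,0,0,1,0,0,0,1]
}}

```text
time_s: 15.7
tcp_pos: [0.4643, -0.1295, 0.3301]
eef_rot: [3.131, 0.251, -0.007]
ft_force: [0.4, 0.0, -2.6]
grip_width: 0.0063
```

>>> {"op": "step_arm", "data": {
  "moves": [0,0,1,0,0,0,1,0,0,1,0,0,0,1,0,0,1,0,0,0,1,0,0,1,0,0,0,1,0,0,1,0,0,0,1]
}}

```text
time_s: 16.2
tcp_pos: [0.462, -0.1297, 0.3321]
eef_rot: [3.114, -0.405, -0.004]
ft_force: [-0.0, 0.9, -2.8]
grip_width: 0.0064
```

Run:
```python
from h import *
goto([.472,-.128,.29],-25.9)
```

```text
t 16.2 pos [ 0.462  -0.1297  0.3321] yaw -14.82 tilt [-0.0025 -0.0015 -1.    ] grip 0.0064 F [-0.   0.9 -2.8]
turn units [0.03 0.02 2.42] shift units after turn [ 0.0206 -0.0147  0.1053]
shift units now [ 0.0232 -0.0107  0.1052] rows>= 0.9
```

>>> {"op": "step_arm", "data": {
  "moves": [0,0,0.8,0.011,-0.004,0.03,1,0,0,0.8,0.011,-0.004,0.03,1,0,0,0.8,0,-0.004,0.04,1,0,0,0,0,0,0,1]
}}

```text
time_s: 16.6
tcp_pos: [0.4708, -0.1277, 0.2928]
eef_rot: [3.056, -0.717, 0.001]
ft_force: [0.1, 0.6, -2.2]
grip_width: 0.0065
```

```bash
python3 - <<'E'
from h import *
goto([.472,-.128,.29],-25.9)
snap('wrist','w8')
E
python3 plate.py w8 steel
```

```text
t 16.6 pos [ 0.4708 -0.1277  0.2928] yaw -26.42 tilt [ 1.0e-04 -2.3e-03 -1.0e+00] grip 0.0065 F [ 0.1  0.6 -2.2]
turn units [ 0.03 -0.01 -0.11] shift units after turn [ 0.003  -0.0006  0.0071]
shift units now [ 0.003  -0.0006  0.0071] rows>= 0.1
174 249 259 x -6.0..1.5 mid -2.2 y 20.7 z 183.9
182 249 260 x -5.6..1.9 mid -1.9 y 20.9 z 205.0
190 248 259 x -6.0..1.0 mid -2.5 y 21.1 z 222.5
198 248 261 x -5.7..2.0 mid -1.9 y 21.0 z 237.0
206 248 261 x -5.4..1.7 mid -1.9 y 21.1 z 250.1
214 247 262 x -5.7..2.0 mid -1.9 y 21.3 z 261.9
222 247 262 x -5.5..1.8 mid -1.9 y 21.2 z 271.6
230 246 263 x -5.8..2.0 mid -1.9 y 21.4 z 280.8
238 246 263 x -5.6..1.8 mid -1.9 y 21.2 z 288.5
246 236 271 x -10.7..5.9 mid -2.3 y 14.9 z 284.2
254 236 271 x -10.3..5.4 mid -2.4 y 12.7 z 287.5
262 236 271 x -10.0..5.1 mid -2.4 y 11.9 z 292.8
270 236 271 x -9.6..4.9 mid -2.5 y 11.8 z 298.8
278 236 271 x -9.2..4.6 mid -2.3 y 11.5 z 304.2
286 236 271 x -8.9..4.2 mid -2.6 y 9.8 z 307.2
294 238 271 x -7.9..4.0 mid -2.1 y -1.7 z 296.8
302 236 271 x -8.4..3.8 mid -2.4 y 2.6 z 307.6
310 236 271 x -8.1..3.6 mid -2.7 y -1.5 z 307.3
318 236 271 x -7.9..3.7 mid -2.5 y -5.2 z 307.6
nest 124 242 270 [[-16.3, 41.5], [16.4, 41.2]]
nest 132 242 270 [[-16.5, 32.5], [16.5, 32.2]]
nest 140 242 270 [[-16.7, 23.4], [16.5, 23.1]]
nest 148 242 270 [[-16.9, 14.2], [16.6, 13.9]]
nest 156 242 270 [[-17.1, 4.8], [16.7, 4.5]]
nest 164 243 270 [[-16.2, -4.8], [16.7, -5.1]]
nest 172 243 270 [[-16.4, -14.5], [16.8, -14.8]]
nest 180 243 270 [[-16.6, -24.4], [16.9, -24.7]]
nest 188 243 270 [[-16.8, -34.5], [16.9, -34.8]]
nest 196 243 269 [[-17.0, -44.8], [15.8, -45.1]]
nest 204 244 269 [[-16.0, -55.2], [15.9, -55.5]]
nest 212 244 269 [[-16.3, -65.8], [15.9, -66.1]]
nest 220 244 269 [[-16.5, -76.6], [16.0, -76.9]]
nest 228 244 269 [[-16.7, -87.6], [16.1, -87.9]]
```

View pics/w8.png

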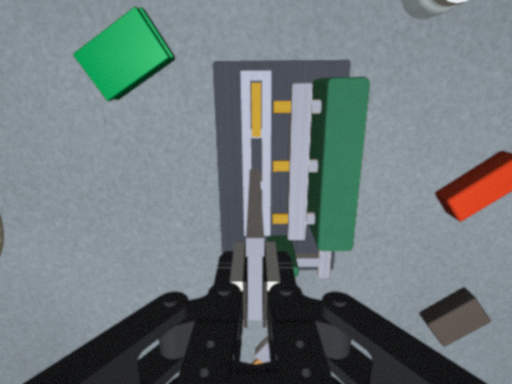

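>>> {"op": "step_arm", "data": {
  "moves": [0,0,-0.05,0.005,-0.0025,0,1,0,0,0,0,0,0.05,1,0,0,0,0,0,0.06,1,0,0,0,0,0,0.06,1,0,0,0,0,0,0.05,1]
}}

```text
time_s: 17.15
tcp_pos: [0.4759, -0.129, 0.212]
eef_rot: [3.061, -0.694, 0.022]
ft_force: [0.2, -0.7, -2.8]
grip_width: 0.0065
```

```bash
python3 - <<'E'
from h import *
goto([.472,-.128,.1437],-25.9)
snap('wrist','w9')
E
python3 plate.py w9 steel
```

```text
t 17.1 pos [ 0.4759 -0.129   0.212 ] yaw -25.55 tilt [ 0.0133 -0.006  -0.9999] grip 0.0065 F [ 0.2 -0.7 -2.8]
turn units [-0.   -0.18  0.08] shift units after turn [-0.0099  0.0021  0.1706]
shift units now [-0.0124  0.0021  0.1705] rows>= 1.4
174 249 259 x 0.3..7.8 mid 4.1 y 22.1 z 103.5
182 249 260 x 0.4..8.0 mid 4.2 y 22.2 z 124.2
190 248 260 x -0.2..7.4 mid 3.0 y 22.2 z 141.4
198 248 261 x -0.1..7.6 mid 3.7 y 22.2 z 156.3
206 248 261 x -0.0..7.1 mid 3.6 y 22.4 z 169.6
214 247 262 x -0.5..7.3 mid 3.4 y 22.4 z 181.0
222 247 262 x -0.4..6.9 mid 3.3 y 22.4 z 191.1
230 246 263 x -0.8..7.0 mid 3.1 y 22.4 z 199.9
238 246 263 x -0.7..6.7 mid 3.3 y 22.3 z 207.6
246 236 271 x -5.5..11.0 mid 2.6 y 15.8 z 202.9
254 236 271 x -5.2..10.6 mid 2.6 y 14.1 z 207.1
262 236 271 x -4.9..10.2 mid 2.9 y 13.0 z 212.2
270 236 271 x -4.7..9.8 mid 2.5 y 12.9 z 218.2
278 236 271 x -4.5..9.4 mid 2.9 y 12.5 z 223.4
286 236 271 x -4.2..8.9 mid 2.7 y 10.7 z 226.1
294 237 270 x -3.6..8.3 mid 2.8 y 3.5 z 221.4
302 236 271 x -3.8..8.4 mid 2.5 y 3.4 z 226.3
310 236 270 x -3.6..8.1 mid 2.8 y -0.7 z 226.2
318 236 271 x -3.5..8.5 mid 2.6 y -4.5 z 226.3
nest 124 231 267 [[-16.0, 52.5], [16.4, 52.6]]
nest 132 231 267 [[-16.1, 45.5], [16.5, 45.7]]
nest 140 231 267 [[-16.3, 38.5], [16.7, 38.6]]
nest 148 231 267 [[-16.4, 31.3], [16.8, 31.4]]
nest 156 231 266 [[-16.5, 24.0], [16.1, 24.1]]
nest 164 231 266 [[-16.7, 16.6], [16.2, 16.7]]
nest 172 231 266 [[-16.8, 9.0], [16.3, 9.1]]
nest 180 231 266 [[-17.0, 1.3], [16.5, 1.4]]
nest 188 232 266 [[-16.2, -6.5], [16.6, -6.4]]
nest 196 232 266 [[-16.3, -14.4], [16.8, -14.4]]
nest 204 232 265 [[-16.5, -22.5], [15.9, -22.5]]
nest 212 232 265 [[-16.6, -30.7], [16.1, -30.7]]
nest 220 232 265 [[-16.7, -39.1], [16.2, -39.1]]
nest 228 232 265 [[-16.9, -47.6], [16.4, -47.7]]
nest 236 233 265 [[-16.1, -56.3], [16.5, -56.4]]
```

>>> {"op": "step_arm", "data": {
  "moves": [0,-0.1,0.05,-0.008,0,0.01,1,0,0,0,-0.001,0,0.025,1,0,0,0,-0.001,0,0.025,1,0,0,0,0,0,0.005,1]
}}

```text
time_s: 17.6
tcp_pos: [0.4723, -0.1273, 0.1844]
eef_rot: [3.062, -0.698, 0.008]
ft_force: [-0.2, 0.1, -1.6]
grip_width: 0.0064
```

```bash
python3 - <<'E'
from h import *
goto([.472,-.128,.1437],-25.9)
snap('wrist','w9')
E
python3 plate.py w9 steel | head -10
```

```text
t 17.6 pos [ 0.4723 -0.1273  0.1844] yaw -25.67 tilt [ 0.0049 -0.0021 -1.    ] grip 0.0064 F [-0.2  0.1 -1.6]
turn units [-0.   -0.07  0.05] shift units after turn [1.000e-04 1.900e-03 1.018e-01]
shift units now [-0.0005  0.0019  0.1018] rows>= 0.8
182 249 260 x -4.4..3.2 mid -0.6 y 22.2 z 96.8
190 248 260 x -4.8..2.8 mid -1.0 y 22.1 z 113.9
198 248 261 x -4.6..3.1 mid -0.7 y 22.1 z 128.7
206 248 261 x -4.4..2.8 mid -0.8 y 22.5 z 142.5
214 247 262 x -4.7..3.0 mid -0.8 y 22.2 z 153.3
222 247 262 x -4.5..2.7 mid -0.9 y 22.4 z 163.6
230 246 263 x -4.8..3.0 mid -0.9 y 22.4 z 172.5
238 246 263 x -4.7..2.7 mid -1.0 y 22.2 z 180.1
246 236 271 x -9.6..6.9 mid -1.4 y 15.9 z 175.8
254 236 271 x -9.3..6.6 mid -1.4 y 13.7 z 179.2
```

Good (x −0.8, y 0). Continue down.

>>> {"op": "step_arm", "data": {
  "moves": [0,0,0,0,0,0.025,1,0,0,0,0,0,0.025,1,0,0,0,-0.001,0,0.02,1,0,0,0,-0.001,0,0.01,1]
}}

```text
time_s: 18.05
tcp_pos: [0.4724, -0.1272, 0.1512]
eef_rot: [3.062, -0.697, 0.012]
ft_force: [-0.1, 0.4, -1.3]
grip_width: 0.0067
```

Run:
```python
from h import *
goto([.472,-.128,.1437],-25.9)
```

```text
t 18.1 pos [ 0.4724 -0.1272  0.1512] yaw -25.66 tilt [ 0.007  -0.0026 -1.    ] grip 0.0067 F [-0.1  0.4 -1.3]
turn units [-0.01 -0.09  0.05] shift units after turn [0.     0.0022 0.0187]
shift units now [-0.0001  0.0023  0.0187] rows>= 0.2
```

>>> {"op": "step_arm", "data": {
  "moves": [0,0,0,0,0,0.013,1,0,0,0,0,0,0.01,1,0,0,0,0,0,0.005,1]
}}

```text
time_s: 18.35
tcp_pos: [0.4739, -0.1278, 0.1437]
eef_rot: [3.061, -0.697, 0.023]
ft_force: [-6.0, 1.1, 14.6]
grip_width: 0.0066
```

```bash
python3 - <<'E'
from h import *
goto([.472,-.128,.1437],-25.9)
snap('wrist','w9')
E
python3 plate.py w9 steel | head -10
```

```text
t 18.4 pos [ 0.4739 -0.1278  0.1437] yaw -25.67 tilt [ 0.0136 -0.0051 -0.9999] grip 0.0066 F [-6.   1.1 14.6]
turn units [-0.02 -0.18  0.05] shift units after turn [-0.0041  0.0024  0.0001]
shift units now [-0.0041  0.0024  0.0001] rows>= 0.0
198 246 259 x -3.6..4.1 mid 0.2 y 22.4 z 88.1
206 246 260 x -3.4..4.3 mid 0.4 y 22.4 z 101.1
214 246 261 x -3.3..4.4 mid 0.6 y 22.4 z 112.4
222 246 262 x -3.2..4.6 mid 0.7 y 22.4 z 122.4
230 246 263 x -3.1..4.7 mid 0.8 y 22.6 z 131.8
238 246 264 x -3.0..4.9 mid 0.9 y 22.3 z 139.3
246 236 271 x -7.9..8.7 mid 0.3 y 15.9 z 134.7
254 236 271 x -7.6..8.2 mid 0.3 y 14.1 z 138.7
262 236 271 x -7.3..7.8 mid 0.3 y 13.0 z 143.7
270 236 271 x -7.0..7.4 mid 0.3 y 13.1 z 150.1
```

>>> {"op": "step_arm", "data": {
  "moves": [0,0,0,0,0,0,0.6,0,0,0,0,0,0,0.6,0,0,0,0,0,0,0.5,0,0,0,0,0,-0.05,0.5,0,0,0,0,0,-0.1,0.5]
}}

```text
time_s: 18.9
tcp_pos: [0.4714, -0.1271, 0.2007]
eef_rot: [3.061, -0.697, 0.013]
ft_force: [1.4, -0.6, -0.1]
grip_width: 0.0424
```

>>> {"op": "step_arm", "data": {
  "moves": [0,-0.04,0,0,0,-0.12,0.5,0,-0.04,0,0,0,-0.12,0.5,0,-0.04,0,0,0,-0.12,0.5,0,-0.04,0,0,0,-0.12,0.5,0,0,0,0,0,0,0.5]
}}

```text
time_s: 19.4
tcp_pos: [0.4701, -0.1266, 0.4033]
eef_rot: [-3.062, 0.697, -0.001]
ft_force: [0.7, -0.3, -0.6]
grip_width: 0.0431
```

Run:
```python
from h import *
goto([.485,-.285,.40],-25.9)
```

```text
t 19.4 pos [ 0.4701 -0.1266  0.4033] yaw -25.66 tilt [ 8.e-04  9.e-04 -1.e+00] grip 0.0431 F [ 0.7 -0.3 -0.6]
turn units [-0.01 -0.    0.05] shift units after turn [0.2065 0.3401 0.0083]
shift units now [0.205  0.3409 0.008 ] rows>= 3.2
```

>>> {"op": "step_arm", "data": {
  "moves": [0,0,0,0.05,0.085,0,0.3,0,0,0,0.05,0.085,0,0.3,0,0,0,0.05,0.085,0,0.3,0,0,0,0.05,0.085,0,0.3,0,0,0,0,0,0,0.3]
}}

```text
time_s: 19.9
tcp_pos: [0.4859, -0.289, 0.4031]
eef_rot: [-3.063, 0.69, -0.006]
ft_force: [-0.9, 1.0, -0.7]
grip_width: 0.0597
```

Run:
```python
from h import *
goto([.485,-.285,.40],-25.9)
snap('wrist','w10')
im,d,K,T=load('w10'); P=pts(d,K,T); hsv=cv2.cvtColor(im,cv2.COLOR_RGB2HSV).astype(int)
m=((hsv[...,0]<8)|(hsv[...,0]>172))&(hsv[...,1]>140)&(P[...,2]>.2)&(P[...,2]<.3)
q=P[m]; print(m.sum(),rect(q),np.percentile(q[:,2],[5,50,95]),np.where(m)[0].mean(),np.where(m)[1].mean())
qp=press(q); print(np.percentile(qp,[1,50,99],axis=0).round(1))
top=qp[qp[:,2]>np.percentile(qp[:,2],80)]; print('crest',top.mean(0))
```

```text
t 19.9 pos [ 0.4859 -0.289   0.4031] yaw -25.39 tilt [ 4.e-03  6.e-04 -1.e+00] grip 0.0597 F [-0.9  1.  -0.7]
turn units [-0.03 -0.04  0.11] shift units after turn [-0.0064 -0.0079  0.0079]
shift units now [-0.0064 -0.008   0.0079] rows>= 0.1
1835 (array([ 472.4, -321.9]), array([93.2, 20.9]), 64.08) [0.23940938 0.24423108 0.24636023] 212.5940054495913 256.8866485013624
[[  75.4 -217.5  237.3]
 [  84.9 -169.3  244.2]
 [  95.  -128.5  247. ]]
crest [  84.94055192 -174.44873587  246.10279258]
```

View pics/w10.png

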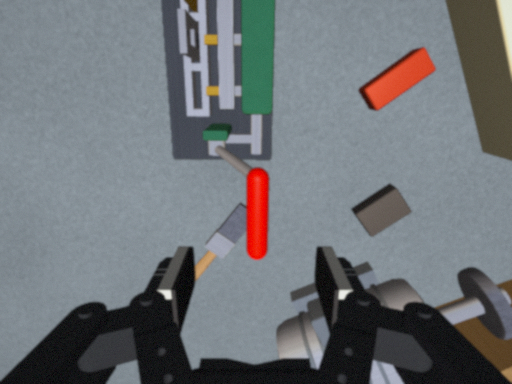

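Run:
```python
from h import *
goto([.4724,-.3219,.238],-25.9)
```

```text
t 19.9 pos [ 0.4858 -0.2873  0.4037] yaw -25.37 tilt [ 4.6e-03  9.0e-04 -1.0e+00] grip 0.0601 F [-0.3  0.1  0.8]
turn units [-0.04 -0.05  0.12] shift units after turn [0.0076 0.0923 0.4143]
shift units now [0.0052 0.0936 0.414 ] rows>= 3.4
```

>>> {"op": "step_arm", "data": {
  "moves": [-0.02,-0.03,0.1,0.006,0.047,0.05,0.3,-0.02,-0.03,0,0,0.046,0.07,0.3,0,0,0,0,0,0.08,0.3,0,0,0,0,0,0.05,0.3,0,0,0,0,0,0,0.3]
}}

```text
time_s: 20.45
tcp_pos: [0.4721, -0.3199, 0.2998]
eef_rot: [-3.062, 0.699, 0.0]
ft_force: [-0.5, 0.2, 0.4]
grip_width: 0.0601
```

Run:
```python
from h import *
goto([.4724,-.3219,.238],-25.9)
```

```text
t 20.4 pos [ 0.4721 -0.3199  0.2998] yaw -25.73 tilt [-1.e-04  6.e-04 -1.e+00] grip 0.0601 F [-0.5  0.2  0.4]
turn units [-0.01  0.    0.04] shift units after turn [0.003  0.0041 0.1544]
shift units now [0.003  0.0042 0.1544] rows>= 1.2
```

>>> {"op": "step_arm", "data": {
  "moves": [0,0,0,0.002,0.004,0.05,0.3,0,0,0,0,0,0.05,0.3,0,0,0,0,0,0.04,0.3,0,0,0,0,0,0.02,0.3,0,0,0,0,0,0,0.3]
}}

```text
time_s: 20.95
tcp_pos: [0.4736, -0.3183, 0.2398]
eef_rot: [3.063, -0.693, 0.009]
ft_force: [-0.3, -0.4, 0.1]
grip_width: 0.0598
```

Run:
```python
from h import *
goto([.4724,-.3219,.238],-25.9)
print(press(tool()[0]['tcp_pos']))
```

```text
t 20.9 pos [ 0.4736 -0.3183  0.2398] yaw -25.5 tilt [ 0.0051 -0.002  -1.    ] grip 0.0598 F [-0.3 -0.4  0.1]
turn units [-0.01 -0.07  0.09] shift units after turn [0.0011 0.0094 0.0045]
shift units now [0.001  0.0094 0.0045] rows>= 0.1
[[  84.43236408 -170.13970572  239.78040075]]
```

>>> {"op": "step_arm", "data": {
  "moves": [0,0,0,0,0.008,0,0.6,0,0,0,0,0,0,0.9,0,0,0,0,0,0,1,0,0,0,0,0,0,1,0,0,0,0,0,0,1],
  "grip_force": 80
}}

```text
time_s: 21.45
tcp_pos: [0.4732, -0.3214, 0.2431]
eef_rot: [3.063, -0.692, 0.014]
ft_force: [1.0, -1.0, -2.5]
grip_width: 0.0194
```

```bash
cat >> h.py <<'E'
def lev():
    o,M=tool(); g=o['tcp_pos']+.003*M[:,2]; p=press(g)[0]
    print('grasp press',p.round(1),'theta',round(.35-np.arctan2(p[0]-LX,p[2]-85),3),'r',round(np.hypot(p[0]-LX,p[2]-85),1)); return p
LX=30
E
python3 - <<'E'
from h import *
goto([.4724,-.3219,.238],-25.9)
lev()
E
```

```text
t 21.4 pos [ 0.4732 -0.3214  0.2431] yaw -25.48 tilt [ 0.0085 -0.0036 -1.    ] grip 0.0194 F [ 1.  -1.  -2.5]
turn units [-0.01 -0.12  0.09] shift units after turn [-0.0014  0.002   0.0128]
shift units now [-0.0015  0.002   0.0128] rows>= 0.1
grasp press [  85.5 -173.1  240.1] theta 0.007 r 164.7
```

>>> {"op": "step_arm", "data": {
  "moves": [0,0,0,-0.029,0,-0.008,1,0,0,0,-0.029,0,-0.007,1,0,0,0,-0.03,0,-0.004,1,0,0,0,-0.03,0,-0.003,1]
}}

```text
time_s: 21.85
tcp_pos: [0.4362, -0.3035, 0.2545]
eef_rot: [3.059, -0.69, 0.042]
ft_force: [8.0, -4.1, -8.0]
grip_width: 0.0198
```

Run:
```python
from h import *
goto([.4724,-.3219,.238],-25.9)
lev()
```

```text
t 21.9 pos [ 0.4362 -0.3035  0.2545] yaw -25.43 tilt [ 0.0253 -0.011  -0.9996] grip 0.0198 F [ 8.  -4.1 -8. ]
turn units [-0.01 -0.34  0.1 ] shift units after turn [0.1015 0.0019 0.0413]
shift units now [0.1003 0.0028 0.0441] rows>= 0.9
grasp press [  44.3 -173.1  251.5] theta 0.264 r 167.1
```

>>> {"op": "step_arm", "data": {
  "moves": [0,-0.05,0,-0.032,0,0,1,0,-0.05,0,-0.032,0,0.002,1,0,-0.05,0,-0.032,0,0.004,1,0,-0.05,0,-0.032,0,0.006,1]
}}

```text
time_s: 22.25
tcp_pos: [0.3968, -0.2844, 0.255]
eef_rot: [3.057, -0.688, 0.062]
ft_force: [13.8, -5.6, -3.6]
grip_width: 0.0195
```

Run:
```python
from h import *
goto([.4724,-.3219,.238],-25.9)
lev()
```

```text
t 22.2 pos [ 0.3968 -0.2844  0.255 ] yaw -25.37 tilt [ 0.0366 -0.0164 -0.9992] grip 0.0195 F [13.8 -5.6 -3.6]
turn units [-0.01 -0.5   0.12] shift units after turn [0.211  0.0018 0.0425]
shift units now [0.2091 0.0038 0.051 ] rows>= 1.7
grasp press [   0.6 -173.2  252. ] theta 0.524 r 169.6
```

>>> {"op": "step_arm", "data": {
  "moves": [0,-0.1,0,-0.032,0,0.012,1,0,-0.1,0,-0.032,0,0.012,1,0,-0.1,0,-0.032,0,0.015,1,0,-0.1,0,-0.032,0,0.017,1]
}}

```text
time_s: 22.65
tcp_pos: [0.3606, -0.2668, 0.2445]
eef_rot: [3.053, -0.685, 0.079]
ft_force: [13.3, -2.5, 5.8]
grip_width: 0.0193
```

Run:
```python
from h import *
goto([.4724,-.3219,.238],-25.9)
lev()
```

```text
t 22.6 pos [ 0.3606 -0.2668  0.2445] yaw -25.28 tilt [ 0.0466 -0.0224 -0.9987] grip 0.0193 F [13.3 -2.5  5.8]
turn units [ 0.   -0.65  0.13] shift units after turn [0.3115 0.0018 0.0161]
shift units now [0.3102 0.0052 0.0322] rows>= 2.5
grasp press [ -39.6 -173.2  241.5] theta 0.768 r 171.2
```

>>> {"op": "step_arm", "data": {
  "moves": [0,-0.1,0,-0.025,0,0.014,1,0,-0.1,0,-0.025,0,0.014,1,0,-0.1,0,-0.02,0,0.01,1]
}}

```text
time_s: 22.95
tcp_pos: [0.3458, -0.2596, 0.2368]
eef_rot: [3.05, -0.682, 0.1]
ft_force: [38.4, -15.0, 2.3]
grip_width: 0.0194
```

Run:
```python
from h import *
goto([.4724,-.3219,.238],-25.9)
lev()
```

```text
t 22.9 pos [ 0.3458 -0.2596  0.2368] yaw -25.2 tilt [ 0.0589 -0.0286 -0.9979] grip 0.0194 F [ 38.4 -15.    2.3]
turn units [ 0.01 -0.82  0.15] shift units after turn [ 0.3527  0.0018 -0.0031]
shift units now [0.3521 0.0061 0.02  ] rows>= 2.8
grasp press [ -56.  -173.2  233.8] theta 0.874 r 171.8
```

>>> {"op": "step_arm", "data": {
  "moves": [0,0,0,-0.003,0,0,1,0,0,0,-0.003,0,0,1]
}}

```text
time_s: 23.15
tcp_pos: [0.3489, -0.2611, 0.239]
eef_rot: [3.045, -0.68, 0.125]
ft_force: [11.6, -4.6, -7.3]
grip_width: 0.0191
```

Run:
```python
from h import *
goto([.4724,-.3219,.238],-25.9)
lev(); snap('side','d11'); snap('scene','s11')
a=cv2.resize(load('s11')[0][80:230,190:300,::-1],None,fx=3.6,fy=3.6,interpolation=cv2.INTER_CUBIC)
b=cv2.resize(load('d11')[0][80:230,230:340,::-1],None,fx=3.6,fy=3.6,interpolation=cv2.INTER_CUBIC)
cv2.imwrite('pics/c11.png',np.hstack([a,b]))
```

```text
t 23.1 pos [ 0.3489 -0.2611  0.239 ] yaw -25.16 tilt [ 0.0741 -0.0358 -0.9966] grip 0.0191 F [11.6 -4.6 -7.3]
turn units [ 0.   -1.03  0.16] shift units after turn [0.3441 0.0019 0.0024]
shift units now [0.3427 0.0063 0.0307] rows>= 2.8
grasp press [ -52.5 -173.1  236. ] theta 0.85 r 172.1
```

View pics/c11.png

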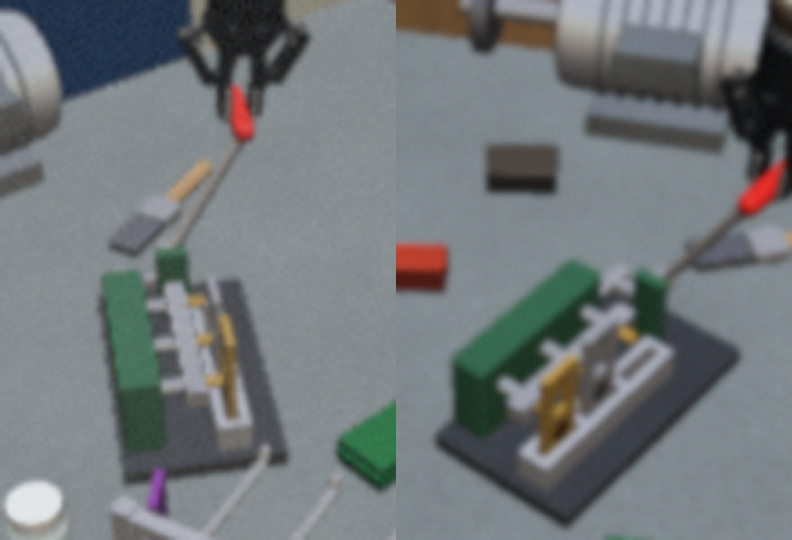

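```bash
cat > hand.py <<'E'
from h import *
import sys
for t in sys.argv[1:]:
    im,d,K,T=load(t); P=pts(d,K,T); hsv=cv2.cvtColor(im,cv2.COLOR_RGB2HSV).astype(int)
    m=((hsv[...,0]<8)|(hsv[...,0]>172))&(hsv[...,1]>150)&(d>0)
    p=press(P.reshape(-1,3)).reshape(P.shape); m&=(p[...,2]>150)&(p[...,2]<260)&(abs(p[...,0])<160)&(p[...,1]<-100)&(p[...,1]>-240)
    q=p[m]; print(t,m.sum(),np.percentile(q,[5,50,95],axis=0).round(1).tolist())
E
python3 hand.py s11 d11
```

```text
s11 52 [[-60.2, -190.2, 224.0], [-52.7, -151.2, 230.1], [-44.5, -127.2, 233.7]]
d11 86 [[-62.4, -181.9, 222.3], [-54.5, -154.5, 229.8], [-44.2, -128.9, 234.0]]
```

>>> {"op": "step_arm", "data": {
  "moves": [0,-0.15,0,-0.002,0,0.01,1,0,-0.15,0,-0.002,0,0.012,1,0,-0.15,0,-0.002,0,0.012,1],
  "grip_force": 30
}}

```text
time_s: 23.55
tcp_pos: [0.3488, -0.261, 0.2383]
eef_rot: [3.047, -0.681, 0.097]
ft_force: [-5.1, 6.2, 32.0]
grip_width: 0.0192
```

```bash
python3 - <<'E'
from h import *
goto([.4724,-.3219,.238],-25.9)
lev(); snap('side','d12')
E
python3 hand.py d12
```

```text
t 23.6 pos [ 0.3488 -0.261   0.2383] yaw -25.2 tilt [ 0.057  -0.0308 -0.9979] grip 0.0192 F [-5.1  6.2 32. ]
turn units [ 0.04 -0.81  0.15] shift units after turn [0.3445 0.0019 0.0007]
shift units now [0.3437 0.006  0.023 ] rows>= 2.8
grasp press [ -52.7 -173.1  235.3] theta 0.853 r 171.5
d12 82 [[-64.1, -177.3, 222.6], [-54.6, -151.7, 229.2], [-44.4, -128.4, 233.8]]
```

>>> {"op": "step_arm", "data": {
  "moves": [0,0,0,0.012,0,-0.002,1,0,0,0,0.02,0,-0.005,1,0,0,0,0.02,0,-0.005,1],
  "grip_force": 60
}}

```text
time_s: 23.9
tcp_pos: [0.3681, -0.2703, 0.2508]
eef_rot: [3.042, -0.681, 0.111]
ft_force: [-0.1, 0.7, 2.0]
grip_width: 0.0186
```

```bash
python3 - <<'E'
from h import *
goto([.4724,-.3219,.238],-25.9)
lev(); snap('side','d13')
E
python3 hand.py d13
```

```text
t 23.9 pos [ 0.3681 -0.2703  0.2508] yaw -25.24 tilt [ 0.0645 -0.0368 -0.9972] grip 0.0186 F [-0.1  0.7  2. ]
turn units [ 0.07 -0.93  0.14] shift units after turn [0.2909 0.0021 0.0319]
shift units now [0.2877 0.0051 0.0534] rows>= 2.3
grasp press [ -31.2 -173.1  247.8] theta 0.71 r 173.9
d13 82 [[-41.6, -177.2, 233.5], [-33.3, -150.1, 239.8], [-23.3, -127.1, 245.0]]
```

>>> {"op": "step_arm", "data": {
  "moves": [0,-0.1,0,0.02,0,0.001,1,0,-0.1,0,0.02,0,0.001,1,0,-0.1,0,0.02,0,0.001,1]
}}

```text
time_s: 24.25
tcp_pos: [0.3914, -0.2815, 0.2573]
eef_rot: [3.045, -0.683, 0.085]
ft_force: [-5.4, 2.5, 14.4]
grip_width: 0.0191
```

```bash
python3 - <<'E'
from h import *
goto([.4724,-.3219,.238],-25.9)
lev(); snap('side','d13')
E
python3 hand.py d13
```

```text
t 24.2 pos [ 0.3914 -0.2815  0.2573] yaw -25.29 tilt [ 0.0488 -0.0312 -0.9983] grip 0.0191 F [-5.4  2.5 14.4]
turn units [ 0.09 -0.72  0.13] shift units after turn [0.2262 0.0023 0.0482]
shift units now [0.223  0.0043 0.0612] rows>= 1.9
grasp press [  -5.4 -173.   254.3] theta 0.556 r 173.0
d13 81 [[-15.6, -178.7, 239.7], [-7.8, -152.0, 247.9], [3.2, -128.7, 251.9]]
```

>>> {"op": "step_arm", "data": {
  "moves": [0,-0.1,0,0.02,0,-0.001,1,0,-0.1,0,0.02,0,0,1,0,-0.1,0,0.02,0,0,1,0,-0.1,0,0.02,0,0.001,1]
}}

```text
time_s: 24.7
tcp_pos: [0.4236, -0.2977, 0.2624]
eef_rot: [3.048, -0.685, 0.044]
ft_force: [-3.8, -14.4, 8.0]
grip_width: 0.019
```

```bash
python3 - <<'E'
from h import *
goto([.4724,-.3219,.238],-25.9)
lev(); snap('side','d13')
E
python3 hand.py d13
```

```text
t 24.7 pos [ 0.4236 -0.2977  0.2624] yaw -25.31 tilt [ 0.0238 -0.0229 -0.9995] grip 0.019 F [ -3.8 -14.4   8. ]
turn units [ 0.13 -0.39  0.13] shift units after turn [0.1362 0.0011 0.061 ]
shift units now [0.1342 0.0018 0.0652] rows>= 1.2
grasp press [  30.5 -173.5  259.4] theta 0.347 r 174.4
d13 78 [[19.7, -173.4, 243.1], [27.0, -150.0, 251.7], [39.1, -127.2, 255.9]]
```

>>> {"op": "step_arm", "data": {
  "moves": [0.03,-0.1,0,0,0,0,1,0.03,0,0,0,0,0.015,1,0,0,0,0,0,0.018,1],
  "grip_force": 20
}}

```text
time_s: 25.05
tcp_pos: [0.4313, -0.3021, 0.2588]
eef_rot: [3.047, -0.685, 0.068]
ft_force: [3.7, -3.3, 15.5]
grip_width: 0.0191
```

```bash
python3 - <<'E'
from h import *
goto([.4724,-.3219,.238],-25.9)
lev(); snap('side','d13')
E
python3 hand.py d13
```

```text
t 25.1 pos [ 0.4313 -0.3021  0.2588] yaw -25.32 tilt [ 0.0387 -0.0273 -0.9989] grip 0.0191 F [ 3.7 -3.3 15.5]
turn units [ 0.1  -0.58  0.12] shift units after turn [ 0.1141 -0.0003  0.052 ]
shift units now [0.1115 0.0003 0.0573] rows>= 1.0
grasp press [  39.4 -174.   255.8] theta 0.295 r 171.1
d13 83 [[27.5, -179.6, 244.7], [36.7, -150.5, 250.9], [48.4, -128.5, 256.1]]
```

>>> {"op": "step_arm", "data": {
  "moves": [0.03,0,0,0.015,0,0.012,1,0.03,0,0,0.015,0,0.012,1,0,0,0,0.015,0,0.012,1]
}}

```text
time_s: 25.4
tcp_pos: [0.4525, -0.3129, 0.2509]
eef_rot: [3.045, -0.685, 0.094]
ft_force: [2.4, -3.9, 9.3]
grip_width: 0.019
```

```bash
python3 - <<'E'
from h import *
goto([.4724,-.3219,.238],-25.9)
lev(); snap('side','d13')
E
python3 hand.py d13
```

```text
t 25.4 pos [ 0.4525 -0.3129  0.2509] yaw -25.34 tilt [ 0.0544 -0.032  -0.998 ] grip 0.019 F [ 2.4 -3.9  9.3]
turn units [ 0.07 -0.79  0.12] shift units after turn [ 0.0546 -0.0015  0.0323]
shift units now [ 0.0524 -0.0012  0.0357] rows>= 0.5
grasp press [  63.2 -174.5  247.9] theta 0.149 r 166.3
d13 86 [[51.3, -179.2, 241.3], [60.0, -151.2, 247.9], [71.6, -129.3, 253.3]]
```

>>> {"op": "step_arm", "data": {
  "moves": [0,-0.1,0,0.02,0,0.006,1,0,-0.1,0,0.02,0,0.006,1,0,-0.1,0,0.02,0,0.006,1,0,0,0,0.01,0,0.002,1]
}}

```text
time_s: 25.85
tcp_pos: [0.4746, -0.3262, 0.2436]
eef_rot: [3.047, -0.691, 0.033]
ft_force: [-28.6, 14.1, 21.6]
grip_width: 0.0189
```

```bash
python3 - <<'E'
from h import *
goto([.4724,-.3219,.238],-25.9)
lev(); snap('side','d13')
E
python3 hand.py d13
```

```text
t 25.9 pos [ 0.4746 -0.3262  0.2436] yaw -25.53 tilt [ 0.0171 -0.0213 -0.9996] grip 0.0189 F [-28.6  14.1  21.6]
turn units [ 0.15 -0.31  0.08] shift units after turn [-0.0096 -0.0072  0.0141]
shift units now [-0.0099 -0.0074  0.0137] rows>= 0.1
grasp press [  88.8 -176.8  240.6] theta -0.011 r 166.4
d13 83 [[76.6, -179.4, 232.5], [84.4, -153.9, 240.1], [97.3, -127.3, 245.0]]
```

>>> {"op": "step_arm", "data": {
  "moves": [0,0,0,0,0,0,0.7,0,0,0,0,0,0,0.6,0,0,0,0,0,0,0.4,0,0,0,0,0,0,0.2,0,0,0,0,0,0,0.2]
}}

```text
time_s: 26.4
tcp_pos: [0.4757, -0.3257, 0.2423]
eef_rot: [3.051, -0.69, 0.027]
ft_force: [-0.5, -0.7, 0.1]
grip_width: 0.0684
```

>>> {"op": "step_arm", "data": {
  "moves": [0.03,-0.05,0,0,0,-0.04,0.2,0.03,-0.05,0,0,0,-0.08,0.2,0.03,-0.05,0,0,0,-0.1,0.2,0,-0.05,0,0,0,-0.1,0.2,0,0,0,0,0,-0.1,0.2]
}}

```text
time_s: 26.9
tcp_pos: [0.474, -0.3236, 0.4085]
eef_rot: [-3.063, 0.692, 0.01]
ft_force: [0.6, -0.2, -0.1]
grip_width: 0.0682
```

```bash
python3 - <<'E'
from h import *
goto([.485,-.285,.40],-25.9)
snap('wrist','w14');snap('side','d14');snap('scene','s14')
E
python3 hand.py w14 d14 s14; python3 tops.py w14 .13 .148
```

```text
t 26.9 pos [ 0.474  -0.3236  0.4085] yaw -25.46 tilt [-0.0059  0.0028 -1.    ] grip 0.0682 F [ 0.6 -0.2 -0.1]
turn units [0.   0.08 0.1 ] shift units after turn [-0.0175 -0.0987  0.0213]
shift units now [-0.0166 -0.0988  0.0214] rows>= 0.8
w14 1991 [[76.1, -212.6, 239.5], [84.9, -170.0, 244.2], [94.0, -132.5, 246.3]]
d14 121 [[72.8, -210.7, 234.9], [78.8, -165.3, 241.6], [89.9, -131.1, 246.7]]
s14 66 [[78.2, -209.9, 238.2], [85.1, -162.2, 243.1], [92.1, -128.2, 246.0]]
[176, 0, 10, 19, 171] (array([ 468.4, -141.3]), array([17.7,  8.4]), 63.38) [132. 135. 147.] 0.1392
[485, 260, 25, 58, 556] (array([ 707. , -656.9]), array([99.6, 21.2]), 86.16) [70. 69. 74.] 0.1396
[376, 275, 59, 23, 633] (array([ 585.1, -587.7]), array([20.9, 76.9]), 73.59) [150. 144. 142.] 0.1395
[309, 283, 16, 15, 127] (array([ 467.1, -539.3]), array([25.2,  4.2]), 9.68) [64. 64. 63.] 0.1393
[278, 311, 43, 34, 546] (array([ 415. , -587.6]), array([77.8, 20. ]), 14.36) [157. 153. 151.] 0.1396
```

View pics/d14.png

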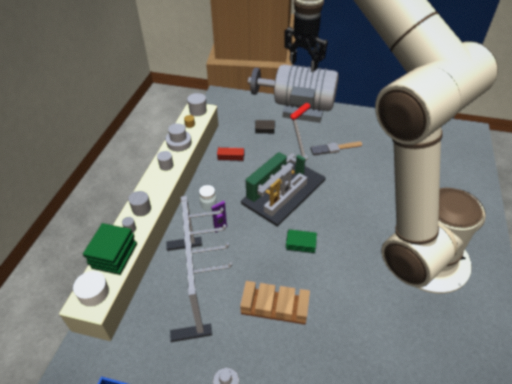

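View pics/w14.png

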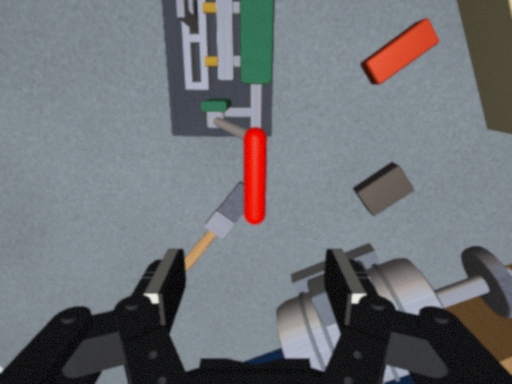

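>>> {"op": "step_arm", "data": {
  "moves": [0,0.02,0.05,-0.044,-0.095,0,0.4,0,0.02,0.05,-0.044,-0.095,0,0.4,0,0.02,0,-0.044,-0.095,0.02,0.4,0,0.02,0,-0.044,-0.095,0.06,0.4,0,0,0,-0.044,-0.095,0.06,0.4]
}}

```text
time_s: 27.55
tcp_pos: [0.48, -0.1135, 0.3465]
eef_rot: [3.058, -0.717, 0.003]
ft_force: [1.4, -0.8, 0.8]
grip_width: 0.0514
```

>>> {"op": "step_arm", "data": {
  "moves": [0,0,0,0,0,0.07,0.4,0,0,0,0,0,0.04,0.4,0,0,0,0,0,0,0.4]
}}

```text
time_s: 27.85
tcp_pos: [0.478, -0.1073, 0.2948]
eef_rot: [-3.061, 0.706, 0.008]
ft_force: [0.0, 0.5, 0.4]
grip_width: 0.0511
```

```bash
python3 - <<'E'
from h import *
goto([.472,-.128,.25],-25.9)
snap('wrist','w15')
E
python3 tops.py w15 .125 .15
```

```text
t 27.9 pos [ 0.478  -0.1073  0.2948] yaw -25.96 tilt [-0.0048  0.0012 -1.    ] grip 0.0511 F [0.  0.5 0.4]
turn units [ 0.01  0.06 -0.01] shift units after turn [0.009  0.0532 0.1119]
shift units now [0.0096 0.0531 0.1119] rows>= 1.0
[256, 109, 10, 52, 481] (array([499.8, -71. ]), array([44.,  8.]), 64.13) [197. 161.  68.] 0.1396
[259, 177, 9, 49, 428] (array([ 474.6, -129. ]), array([44.2,  7.6]), 64.3) [163. 167. 182.] 0.1396
[294, 311, 22, 22, 222] (array([ 455.6, -269.9]), array([19.5,  9.2]), 2.3) [115. 111. 109.] 0.1382
```

View pics/w15.png

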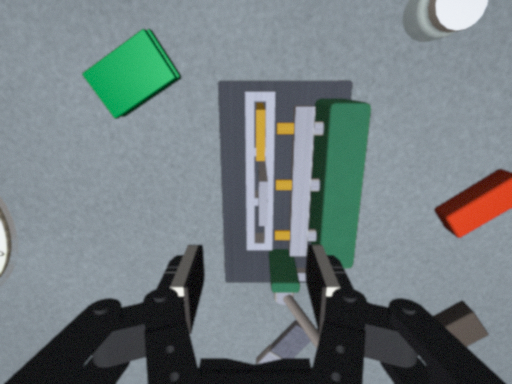

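Run:
```python
from h import *
goto([.4998,-.071,.143],-25.9)
```

```text
t 27.9 pos [ 0.4782 -0.1075  0.2958] yaw -25.98 tilt [-0.0041  0.001  -1.    ] grip 0.0512 F [-1.1 -0.5  0.7]
turn units [ 0.01  0.05 -0.02] shift units after turn [ 0.0086 -0.1057  0.382 ]
shift units now [ 0.01   -0.1061  0.3819] rows>= 3.2
```

>>> {"op": "step_arm", "data": {
  "moves": [0,0.04,0,0.009,-0.053,0,0.5,0,0,0,0,-0.053,0,0.5,0,0,0,0,0,0.08,0.5,0,0,0,0,0,0.08,0.5,0,0,0,0,0,0.07,0.5]
}}

```text
time_s: 28.4
tcp_pos: [0.5038, -0.072, 0.2083]
eef_rot: [-3.06, 0.712, -0.015]
ft_force: [-0.0, -0.5, -0.1]
grip_width: 0.0428
```

Run:
```python
from h import *
goto([.4998,-.071,.143],-25.9)
```

```text
t 28.4 pos [ 0.5038 -0.072   0.2083] yaw -26.18 tilt [ 0.0094 -0.0021 -1.    ] grip 0.0428 F [-0.  -0.5 -0.1]
turn units [-0.03 -0.12 -0.06] shift units after turn [-0.01    0.002   0.1633]
shift units now [-0.0116  0.0025  0.1632] rows>= 1.3
```

>>> {"op": "step_arm", "data": {
  "moves": [0,-0.1,0,-0.012,0.001,0.04,0.5,0,0,0,0,0,0.05,0.5,0,0,0,-0.001,0,0.05,0.5,0,0,0,-0.001,0,0.025,0.5,0,0,0,0,0,0,0.5]
}}

```text
time_s: 28.9
tcp_pos: [0.4988, -0.0719, 0.1392]
eef_rot: [-3.057, 0.717, 0.001]
ft_force: [-0.9, 0.5, -0.6]
grip_width: 0.0426
```

Run:
```python
from h import *
goto([.4998,-.071,.143],-25.9)
```

```text
t 28.9 pos [ 0.4988 -0.0719  0.1392] yaw -26.39 tilt [-0.      0.0018 -1.    ] grip 0.0426 F [-0.9  0.5 -0.6]
turn units [-0.02  0.01 -0.11] shift units after turn [ 0.0013 -0.0032 -0.0095]
shift units now [ 0.0013 -0.0032 -0.0095] rows>= 0.1
```

Close, lift straight up.

>>> {"op": "step_arm", "data": {
  "moves": [0,0,0,0.001,0,0,0.9,0,0,0,0,0,0,1,0,0,0,0,0,0,1,0,0,0,0,0,0,1,0,0,0,0,0,0,1],
  "grip_force": 60
}}

```text
time_s: 29.4
tcp_pos: [0.5005, -0.0727, 0.1426]
eef_rot: [-3.056, 0.718, -0.005]
ft_force: [-0.3, 0.0, -3.2]
grip_width: 0.0067
```

>>> {"op": "step_arm", "data": {
  "moves": [0,0,0,0,0,-0.02,1,0,0,0,0,0,-0.04,1,0,0,0,0,0,-0.04,1,0,0,0,0,0,-0.04,1,0,0,0,0,0,-0.06,1]
}}

```text
time_s: 29.9
tcp_pos: [0.4985, -0.0724, 0.2234]
eef_rot: [-3.057, 0.717, 0.005]
ft_force: [1.0, 0.4, -3.0]
grip_width: 0.0067
```

>>> {"op": "step_arm", "data": {
  "moves": [0,0,0,0,0,-0.08,1,0,0,0,0,0,-0.08,1,0,0,0,0,0,-0.06,1,0,0,0,0,0,0,1]
}}

```text
time_s: 30.3
tcp_pos: [0.4984, -0.0725, 0.3195]
eef_rot: [-3.057, 0.717, -0.002]
ft_force: [-0.3, -0.2, -3.0]
grip_width: 0.0067
```

Run:
```python
from h import *
snap('scene','s16');snap('side','d16')
for n in('s16','d16'):
    im,d,K,T=load(n); P=pts(d,K,T); hsv=cv2.cvtColor(im,cv2.COLOR_RGB2HSV).astype(int)
    H,S=hsv[...,0],hsv[...,1]; x,y,z=P[...,0],P[...,1],P[...,2]
    m=(H>5)&(H<25)&(S>70)&(d>0)&(x>.28)&(x<.58)&(y>.15)&(y<.4)&(z>.04)&(z<.053); print(n,m.sum(),rect(P[m]))
goto([.42,.215,.33],4)
```

```text
s16 1002 (array([427.2, 306.9]), array([181.1,  80.7]), 3.65)
d16 1415 (array([426.2, 306.9]), array([178.5,  83.4]), 3.93)
t 30.4 pos [ 0.4981 -0.0725  0.3159] yaw -26.4 tilt [-0.0026  0.0022 -1.    ] grip 0.0064 F [ 0.7 -0.8 -4.2]
turn units [-0.02  0.04 -6.63] shift units after turn [-0.1446 -0.7305 -0.0352]
shift units now [-0.4945 -0.5569 -0.0331] rows>= 6.0
```

View pics/s16.png

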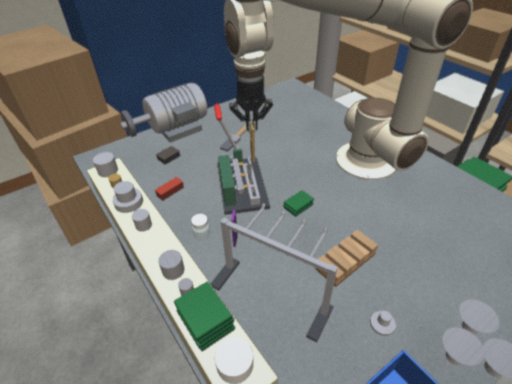

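>>> {"op": "step_arm", "data": {
  "moves": [0,0,0,-0.078,-0.078,0,1,0,0,0,-0.078,-0.078,0,1,0,0,0,-0.078,-0.078,0,1,0,0,0,-0.078,-0.078,0,1,0,0,0,-0.078,-0.078,0,1]
}}

```text
time_s: 30.9
tcp_pos: [0.4256, 0.1385, 0.3057]
eef_rot: [3.051, -0.732, -0.023]
ft_force: [1.5, 0.7, -3.9]
grip_width: 0.0069
```

>>> {"op": "step_arm", "data": {
  "moves": [0,0,0,-0.078,-0.078,0,1,0,0,0,-0.078,-0.078,0,1,0,0,0,-0.06,-0.06,0,1,0,0,-1,0,0,0,1,0,0,-1,0,0,0,1]
}}

```text
time_s: 31.4
tcp_pos: [0.3807, 0.2629, 0.2956]
eef_rot: [3.096, -0.468, -0.04]
ft_force: [-0.3, 0.1, -3.9]
grip_width: 0.007
```

>>> {"op": "step_arm", "data": {
  "moves": [0,0,-1,0,0,0,1,0,0,-1,0,0,0,1,0,0,-1,0,0,0,1,0,0,-1,0,0,0,1,0,0,0,0,0,0,1]
}}

```text
time_s: 31.9
tcp_pos: [0.3779, 0.2626, 0.285]
eef_rot: [3.127, 0.058, -0.061]
ft_force: [-0.1, -0.9, -3.3]
grip_width: 0.0067
```

Run:
```python
from h import *
goto([.371,.303,.28],3.8)
snap('wrist','w17')
```

```text
t 31.9 pos [0.3779 0.2626 0.285 ] yaw 2.13 tilt [-0.0388 -0.0144 -0.9991] grip 0.0067 F [-0.1 -0.9 -3.3]
turn units [ 0.16  0.49 -0.36] shift units after turn [-0.0104 -0.1019  0.0126]
shift units now [-0.0129 -0.1017  0.0118] rows>= 0.8
```

View pics/w17.png

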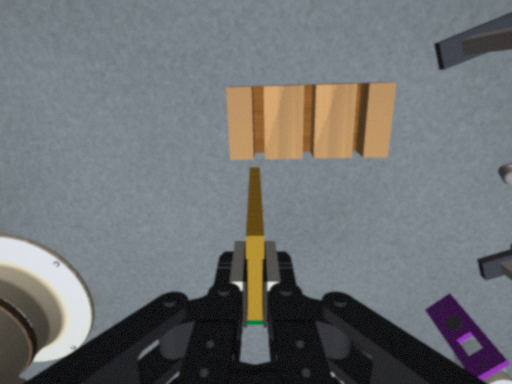

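```bash
cat > blk.py <<'E'
from h import *
import sys
im,d,K,T=load(sys.argv[1]); P=pts(d,K,T); hsv=cv2.cvtColor(im,cv2.COLOR_RGB2HSV).astype(int)
m=(hsv[...,0]>5)&(hsv[...,0]<25)&(hsv[...,1]>70)&(d>0)&(P[...,2]>.041)&(P[...,2]<.053)
n,l,s,c=cv2.connectedComponentsWithStats(m.astype(np.uint8))
allp=[]
for i in range(1,n):
    if s[i,4]>150:
        q=P[l==i]; allp.append(q); print(s[i].tolist(),rect(q))
a=np.vstack(allp); R0=rect(a); print('all',R0)
(c0,sz,ang)=R0
if sz[0]<sz[1]: ang-=90
ang=np.radians(ang); ex=np.array([np.cos(ang),np.sin(ang)]); ey=np.array([-ex[1],ex[0]])
if ex[0]<0: ex=-ex;ey=-ey
B=(a[:,:2]*1000-c0)
bx=B@ex; h,e=np.histogram(bx,bins=np.arange(-95,96,1)); 
gaps=e[:-1][h<0.25*np.median(h)]; print('gap bins',gaps.tolist())
print('yaw',np.degrees(np.arctan2(ex[1],ex[0])))
for x in(-56,0,56): print('slot',x,(c0+x*ex).round(1))
# plate in block frame
m=(hsv[...,0]>12)&(hsv[...,0]<32)&(hsv[...,1]>110)&(d>0)&(P[...,2]>.075) if len(sys.argv)<3 else (d>0)&(hsv[...,1]<60)&(P[...,2]>.075)
m[:,:235]=0;m[:,272:]=0
for v in range(150,320,12):
    k=np.where(m[v])[0]
    if len(k)>3:
        q=P[v,k]*1000; b=np.c_[(q[:,:2]-c0)@ex,(q[:,:2]-c0)@ey]; print(v,k.min(),k.max(),'bx %.1f..%.1f mid %.1f by %.1f z %.1f'%(b[:,0].min(),b[:,0].max(),np.median(b[:,0]),np.median(b[:,1]),np.median(q[:,2])))
E
python3 blk.py w17
```

```text
[362, 83, 34, 74, 1956] (array([502.4, 310.5]), array([28.6, 79.4]), 3.6)
[264, 85, 40, 74, 2836] (array([398.5, 303.6]), array([43., 80.]), 3.69)
[313, 84, 44, 74, 2933] (array([454.3, 307.4]), array([43.5, 79.7]), 3.63)
[226, 87, 28, 73, 1776] (array([350.5, 300.5]), array([27.3, 79.8]), 3.71)
all (array([426.7, 305.5]), array([180.2,  80. ]), 3.81)
gap bins [-95, -94, -93, -92, -91, -62, -61, -60, -59, -58, -57, -56, -55, -54, -53, -52, -51, -6, -5, -4, -3, -2, -1, 0, 1, 2, 3, 4, 5, 50, 51, 52, 53, 54, 55, 56, 57, 58, 59, 60, 90, 91, 92, 93, 94]
yaw 3.81
slot -56 [370.8 301.8]
slot 0 [426.7 305.5]
slot 56 [482.6 309.2]
174 250 258 bx -58.4..-52.6 mid -55.5 by -17.6 z 183.6
186 249 259 bx -57.4..-51.0 mid -54.3 by -17.0 z 212.9
198 249 260 bx -56.2..-49.9 mid -53.0 by -16.8 z 235.0
210 248 261 bx -55.7..-48.9 mid -52.0 by -16.5 z 253.4
222 247 262 bx -55.1..-48.1 mid -51.4 by -16.4 z 268.3
234 247 262 bx -54.4..-47.9 mid -51.1 by -16.0 z 281.3
246 245 264 bx -56.4..-47.4 mid -51.2 by -21.2 z 282.4
258 245 264 bx -55.6..-47.2 mid -51.4 by -27.1 z 282.6
270 246 263 bx -54.7..-47.5 mid -51.5 by -32.9 z 283.1
282 247 262 bx -54.8..-48.2 mid -51.7 by -39.2 z 283.0
294 247 262 bx -54.9..-48.3 mid -51.9 by -45.9 z 282.9
306 247 262 bx -55.1..-48.4 mid -52.1 by -52.4 z 283.1
318 247 263 bx -55.8..-47.7 mid -52.0 by -59.2 z 283.2
```

>>> {"op": "step_arm", "data": {
  "moves": [0.04,0.12,-0.09,-0.005,-0.024,0,1,0.04,0.12,-0.09,-0.005,-0.024,0,1,0.04,0.12,-0.09,0,-0.024,0.02,1,0.04,0.12,-0.09,0,-0.024,0.04,1,0,0,0,0,0,0.05,1]
}}

```text
time_s: 32.45
tcp_pos: [0.3715, 0.3052, 0.2392]
eef_rot: [-3.137, -0.094, -0.006]
ft_force: [0.4, -0.0, -3.4]
grip_width: 0.0066
```

>>> {"op": "step_arm", "data": {
  "moves": [0,0,0,0,0,0.05,1,0,0,0,0,0,0.04,1,0,0,0,0,0,0,1]
}}

```text
time_s: 32.75
tcp_pos: [0.3695, 0.3073, 0.1975]
eef_rot: [-3.138, -0.097, -0.003]
ft_force: [0.3, 0.0, -2.5]
grip_width: 0.0065
```

```bash
python3 - <<'E'
from h import *
goto([.371,.3018,.137],3.8)
snap('wrist','w18')
E
python3 blk.py w18
```

```text
t 32.8 pos [0.3695 0.3073 0.1975] yaw 3.55 tilt [ 0.0021  0.002  -1.    ] grip 0.0065 F [ 0.3  0.  -2.5]
turn units [-0.02 -0.03 -0.05] shift units after turn [0.0028 0.0139 0.1513]
shift units now [0.0026 0.0142 0.1513] rows>= 1.2
[217, 145, 32, 85, 2478] (array([350.4, 300.7]), array([27.4, 80.1]), 3.27)
[263, 145, 50, 85, 4013] (array([398.8, 303.8]), array([42.8, 80.3]), 3.79)
[321, 145, 57, 85, 4117] (array([454.5, 307.4]), array([43.7, 80.3]), 3.74)
[379, 145, 45, 85, 2738] (array([502.6, 310.4]), array([29.3, 80.7]), 4.18)
all (array([426.9, 305.7]), array([180.6,  80.5]), 3.57)
gap bins [-95, -94, -93, -92, -91, -63, -62, -61, -60, -59, -58, -57, -56, -55, -54, -53, -52, -51, -7, -6, -5, -4, -3, -2, -1, 0, 1, 2, 3, 4, 49, 50, 51, 52, 53, 54, 55, 56, 57, 58, 59, 60, 90, 91, 92, 93, 94]
yaw 3.57
slot -56 [371.  302.2]
slot 0 [426.9 305.7]
slot 56 [482.8 309.2]
174 249 259 bx -61.1..-53.8 mid -57.5 by 28.5 z 96.4
186 249 260 bx -60.7..-53.6 mid -57.2 by 28.5 z 124.9
198 248 261 bx -60.9..-53.5 mid -57.2 by 28.7 z 147.9
210 247 262 bx -61.1..-53.3 mid -57.2 by 28.7 z 166.3
222 246 262 bx -61.2..-53.7 mid -57.5 by 28.6 z 181.1
234 247 262 bx -60.5..-54.0 mid -57.2 by 28.6 z 193.7
246 245 264 bx -61.7..-52.7 mid -57.2 by 23.6 z 195.2
258 245 264 bx -61.4..-53.0 mid -57.2 by 17.7 z 195.3
270 246 264 bx -60.8..-53.3 mid -57.0 by 11.9 z 195.6
282 247 262 bx -60.5..-54.0 mid -57.2 by 5.7 z 195.8
294 247 262 bx -60.5..-54.0 mid -57.2 by -1.1 z 195.2
306 247 262 bx -60.5..-54.0 mid -57.2 by -7.6 z 195.4
318 247 262 bx -60.8..-53.7 mid -57.3 by -14.6 z 195.2
```

>>> {"op": "step_arm", "data": {
  "moves": [0,0,0,0.003,0.015,0.01,1,0,0,0,0,0,0.03,1,0,0,0,0,0,0.03,1,0,0,0,0,0,0.03,1]
}}

```text
time_s: 33.2
tcp_pos: [0.3727, 0.3028, 0.1598]
eef_rot: [-3.133, -0.097, -0.013]
ft_force: [-0.8, 0.3, -1.9]
grip_width: 0.0062
```

```bash
python3 - <<'E'
from h import *
goto([.371,.3018,.134],3.8)
snap('wrist','w18')
E
python3 blk.py w18|tail -11
```

```text
t 33.2 pos [0.3727 0.3028 0.1598] yaw 3.56 tilt [ 0.008   0.007  -0.9999] grip 0.0062 F [-0.8  0.3 -1.9]
turn units [-0.08 -0.11 -0.05] shift units after turn [-0.0045  0.0022  0.0644]
shift units now [-0.0051  0.0027  0.0643] rows>= 0.5
198 248 261 bx -57.4..-50.0 mid -53.7 by 24.5 z 110.3
210 247 262 bx -57.7..-50.0 mid -53.9 by 24.4 z 128.4
222 246 262 bx -58.0..-50.4 mid -54.2 by 24.3 z 143.4
234 247 263 bx -57.3..-50.4 mid -53.9 by 24.3 z 156.2
246 245 264 bx -58.6..-49.5 mid -54.1 by 19.2 z 157.5
258 245 264 bx -58.3..-49.9 mid -54.1 by 13.5 z 157.8
270 246 263 bx -57.7..-50.7 mid -54.1 by 7.6 z 158.0
282 247 262 bx -57.5..-50.9 mid -54.2 by 1.3 z 157.9
294 247 262 bx -57.5..-50.9 mid -54.2 by -5.3 z 157.6
306 247 262 bx -57.5..-50.9 mid -54.2 by -11.7 z 157.9
318 247 262 bx -57.7..-50.6 mid -54.2 by -18.9 z 157.4
```

>>> {"op": "step_arm", "data": {
  "moves": [0,-0.05,0,-0.006,0,0.01,1,0,0,0,-0.001,0,0.02,1,0,0,0,-0.001,0,0.02,1,0,0,0,-0.001,0,0.015,1]
}}

```text
time_s: 33.65
tcp_pos: [0.37, 0.3032, 0.1334]
eef_rot: [-3.132, -0.097, -0.012]
ft_force: [-2.7, -6.2, 41.4]
grip_width: 0.0064
```

```bash
python3 - <<'E'
from h import *
goto([.371,.3018,.134],3.8)
snap('wrist','w18')
E
python3 blk.py w18|tail -14
```

```text
t 33.6 pos [0.37   0.3032 0.1334] yaw 3.53 tilt [ 0.0071  0.0087 -0.9999] grip 0.0064 F [-2.7 -6.2 41.4]
turn units [-0.1  -0.1  -0.06] shift units after turn [ 0.0022  0.0036 -0.0014]
shift units now [ 0.0023  0.0036 -0.0014] rows>= 0.0
slot -56 [371.1 301.9]
slot 0 [427.  305.5]
slot 56 [482.9 309.1]
198 246 259 bx -61.6..-54.1 mid -57.8 by 24.6 z 82.4
210 246 261 bx -61.2..-53.5 mid -57.3 by 24.7 z 101.4
222 246 262 bx -60.9..-53.4 mid -57.1 by 24.9 z 117.1
234 246 263 bx -60.7..-53.3 mid -57.2 by 24.9 z 129.9
246 245 264 bx -61.5..-52.5 mid -57.0 by 19.7 z 131.0
258 245 264 bx -61.3..-52.9 mid -57.0 by 14.0 z 131.4
270 245 264 bx -61.0..-53.1 mid -57.1 by 8.4 z 132.1
282 247 262 bx -60.4..-53.8 mid -57.1 by 1.8 z 131.5
294 247 262 bx -60.4..-53.8 mid -57.1 by -4.7 z 131.4
306 247 262 bx -60.4..-53.9 mid -57.1 by -11.1 z 131.5
318 247 263 bx -60.7..-53.6 mid -56.9 by -17.6 z 131.9
```

>>> {"op": "step_arm", "data": {
  "moves": [0,0,0,0,0,-0.002,0.7,0,0,0,0,0,0,0.6,0,0,0,0,0,0,0.5,0,0,0,0,0,-0.05,0.5,0,0,0,0,0,-0.1,0.5]
}}

```text
time_s: 34.2
tcp_pos: [0.3685, 0.3018, 0.1919]
eef_rot: [-3.134, -0.097, -0.007]
ft_force: [0.7, 0.5, -0.2]
grip_width: 0.0427
```

>>> {"op": "step_arm", "data": {
  "moves": [0,-0.03,0,0,0,-0.12,0.5,0,-0.03,0,0,0,-0.12,0.5,0,0,0,0,0,-0.12,0.5,0,0,0,0,0,0,0.5]
}}

```text
time_s: 34.6
tcp_pos: [0.3679, 0.3008, 0.3436]
eef_rot: [-3.133, -0.097, -0.003]
ft_force: [0.5, -0.8, -0.8]
grip_width: 0.0429
```

```bash
python3 - <<'E'
from h import *
snap('wrist','w19')
goto([.4746,-.129,.28],-25.9)
E
python3 tops.py w19 .122 .142
```

```text
t 34.6 pos [0.3678 0.3008 0.3406] yaw 3.55 tilt [-0.0011  0.0055 -1.    ] grip 0.0425 F [ 0.3  0.1 -0.2]
turn units [-0.06  0.03  6.42] shift units after turn [0.7095 0.8499 0.1514]
shift units now [0.2001 1.0897 0.1453] rows>= 8.9
[475, 83, 27, 22, 290] (array([593. , 394.1]), array([21.4, 11.5]), 72.64) [71. 68. 67.] 0.1327
[251, 144, 8, 41, 310] (array([367.8, 304.6]), array([ 7.7, 43.1]), 3.41) [178. 143.  56.] 0.1315
[0, 329, 30, 43, 617] (array([62.7, 31.6]), array([10. , 65.9]), 27.14) [72. 68. 59.] 0.1312
```

View pics/w19.png

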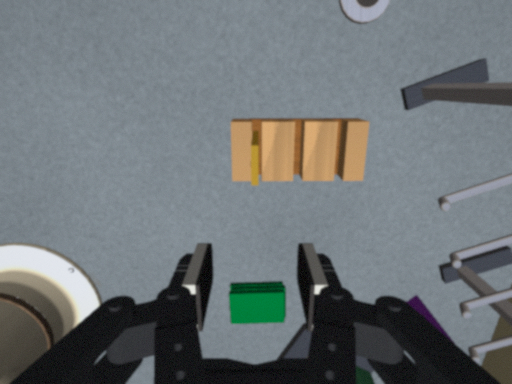

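>>> {"op": "step_arm", "data": {
  "moves": [0,0,0,0.022,0.118,0,0.5,0,0,0,0.022,0.118,0,0.5,0,0,0,0.022,0.118,0,0.5,0,0,0,0.022,0.118,0,0.5,0,0,0,0.022,0.118,0,0.5]
}}

```text
time_s: 35.15
tcp_pos: [0.4274, 0.0662, 0.3314]
eef_rot: [-3.136, -0.116, 0.015]
ft_force: [0.8, 0.3, -0.2]
grip_width: 0.0425
```

>>> {"op": "step_arm", "data": {
  "moves": [0,0,0,0.022,0.118,0,0.5,0,0,0,0.022,0.118,0,0.5,0,0,0,0.022,0.118,0,0.5,0,0,1,0.02,0.1,0,0.5,0,0,1,0,0,0,0.5]
}}

```text
time_s: 35.65
tcp_pos: [0.475, -0.1248, 0.3212]
eef_rot: [-3.134, 0.148, 0.031]
ft_force: [1.0, 0.5, 1.2]
grip_width: 0.0427
```

>>> {"op": "step_arm", "data": {
  "moves": [0,0,1,0,0,0,0.5,0,0,1,0,0,0,0.5,0,0,1,0,0,0,0.5,0,0,1,0,0,0,0.5,0,0,0,0,0,0,0.5]
}}

```text
time_s: 36.15
tcp_pos: [0.4741, -0.1274, 0.3117]
eef_rot: [-3.066, 0.677, 0.053]
ft_force: [0.5, -0.1, -0.6]
grip_width: 0.0428
```

```bash
python3 - <<'E'
from h import *
goto([.4746,-.129,.22],-25.9)
snap('wrist','w20')
E
python3 tops.py w20 .13 .15
```

```text
t 36.1 pos [ 0.4741 -0.1274  0.3117] yaw -24.92 tilt [-0.0329  0.008  -0.9994] grip 0.0428 F [ 0.5 -0.1 -0.6]
turn units [0.09 0.41 0.22] shift units after turn [0.0028 0.0031 0.2291]
shift units now [0.0103 0.0016 0.2289] rows>= 1.8
[258, 153, 10, 47, 391] (array([ 474.3, -128.8]), array([44.2,  8.3]), 64.12) [166. 170. 186.] 0.1396
```

>>> {"op": "step_arm", "data": {
  "moves": [0.03,0.13,0.07,0.003,0.001,0.05,0.5,0.03,0.13,0.07,0.003,0,0.07,0.5,0.03,0.13,0.07,0,0,0.07,0.5,0,0,0,0,0,0.05,0.5,0,0,0,0,0,0,0.5]
}}

```text
time_s: 36.7
tcp_pos: [0.4738, -0.1278, 0.2089]
eef_rot: [-3.066, 0.679, 0.006]
ft_force: [-0.4, 0.5, -0.3]
grip_width: 0.0429
```

Run:
```python
from h import *
goto([.4745,-.129,.141],-25.9)
```

```text
t 36.7 pos [ 0.4738 -0.1278  0.2089] yaw -24.98 tilt [-0.0036  0.002  -1.    ] grip 0.0429 F [-0.4  0.5 -0.3]
turn units [-0.    0.05  0.2 ] shift units after turn [0.0029 0.0018 0.1697]
shift units now [0.0035 0.0019 0.1697] rows>= 1.4
```

>>> {"op": "step_arm", "data": {
  "moves": [0,0.03,0.1,0.002,0.001,0.05,0.5,0,0,0.1,0,0,0.05,0.5,0,0,0,-0.001,0,0.04,0.5,0,0,0,-0.001,0,0.025,0.5,0,0,0,0,0,0,0.5]
}}

```text
time_s: 37.2
tcp_pos: [0.4742, -0.128, 0.1437]
eef_rot: [-3.064, 0.692, -0.001]
ft_force: [-0.6, 0.3, -0.9]
grip_width: 0.0426
```

Run:
```python
from h import *
goto([.4745,-.129,.141],-25.9)
```

```text
t 37.2 pos [ 0.4742 -0.128   0.1437] yaw -25.45 tilt [ 6.e-04  4.e-04 -1.e+00] grip 0.0426 F [-0.6  0.3 -0.9]
turn units [-0.01 -0.    0.1 ] shift units after turn [0.0017 0.0018 0.0069]
shift units now [0.0017 0.0018 0.0069] rows>= 0.1
```

>>> {"op": "step_arm", "data": {
  "moves": [0,0,0,0.001,0,0.003,0.9,0,0,0,0,0,0,1,0,0,0,0,0,0,1,0,0,0,0,0,0,1,0,0,0,0,0,0,1],
  "grip_force": 60
}}

```text
time_s: 37.7
tcp_pos: [0.4754, -0.1284, 0.1453]
eef_rot: [-3.064, 0.69, -0.004]
ft_force: [-0.5, 0.5, -2.8]
grip_width: 0.0065
```

>>> {"op": "step_arm", "data": {
  "moves": [0,0,0,0,0,-0.02,1,0,0,0,0,0,-0.04,1,0,0,0,0,0,-0.04,1,0,0,0,0,0,-0.04,1,0,0,0,0,0,-0.06,1]
}}

```text
time_s: 38.2
tcp_pos: [0.4741, -0.1281, 0.227]
eef_rot: [-3.064, 0.69, 0.002]
ft_force: [0.7, -0.3, -2.3]
grip_width: 0.0065
```

>>> {"op": "step_arm", "data": {
  "moves": [0,0,0,0,0,-0.09,1,0,0,0,0,0,-0.09,1,0,0,0,0,0,-0.09,1,0,0,0,0,0,-0.05,1,0,0,0,0,0,0,1]
}}

```text
time_s: 38.7
tcp_pos: [0.4737, -0.1282, 0.3657]
eef_rot: [-3.065, 0.69, -0.009]
ft_force: [0.7, -0.4, -2.4]
grip_width: 0.0063
```

Run:
```python
from h import *
goto([.427,.265,.33],3.7)
```

```text
t 38.7 pos [ 0.4737 -0.1282  0.3657] yaw -25.36 tilt [ 0.0056 -0.0011 -1.    ] grip 0.0063 F [ 0.7 -0.4 -2.4]
turn units [ 0.   -0.07 -6.34] shift units after turn [-0.0532 -0.9885  0.0893]
shift units now [-0.5271 -0.8381  0.0876] rows>= 8.0
```

>>> {"op": "step_arm", "data": {
  "moves": [0,0,0,-0.06,-0.095,0,1,0,0,0,-0.06,-0.095,0,1,0,0,0,-0.06,-0.095,0,1,0,0,0,-0.06,-0.095,0,1,0,0,0,-0.06,-0.095,0,1]
}}

```text
time_s: 39.2
tcp_pos: [0.4472, 0.0968, 0.3605]
eef_rot: [3.06, -0.706, 0.006]
ft_force: [1.2, 0.1, -1.4]
grip_width: 0.0065
```

>>> {"op": "step_arm", "data": {
  "moves": [0,0,0,-0.06,-0.095,0,1,0,0,0,-0.06,-0.095,0,1,0,0,0,-0.06,-0.095,0,1,0,0,-1,0,0,0,1,0,0,-1,0,0,0,1]
}}

```text
time_s: 39.7
tcp_pos: [0.4284, 0.2418, 0.3536]
eef_rot: [3.106, -0.442, -0.002]
ft_force: [-0.0, 0.2, -2.2]
grip_width: 0.0064
```

>>> {"op": "step_arm", "data": {
  "moves": [0,0,-1,0,0,0,1,0,0,-1,0,0,0,1,0,0,-1,0,0,0,1,0,0,-1,0,0,0,1,0,0,0,0,0,0,1]
}}

```text
time_s: 40.2
tcp_pos: [0.4273, 0.2429, 0.3473]
eef_rot: [3.133, 0.087, -0.013]
ft_force: [0.2, 0.3, -1.6]
grip_width: 0.0063
```

```bash
python3 - <<'E'
from h import *
goto([.427,.265,.30],3.7)
snap('wrist','w21')
E
python3 blk.py w21 steel
```

```text
t 40.2 pos [0.4273 0.2429 0.3473] yaw 3.17 tilt [-0.0082 -0.0078 -0.9999] grip 0.0063 F [ 0.2  0.3 -1.6]
turn units [ 0.09  0.11 -0.12] shift units after turn [ 0.0029 -0.0551  0.1183]
shift units now [ 0.0034 -0.056   0.1179] rows>= 1.0
[264, 67, 35, 65, 2203] (array([454.3, 307.4]), array([42.9, 79.1]), 3.72)
[306, 67, 26, 65, 1424] (array([502.4, 310.2]), array([27.7, 78.9]), 3.73)
[187, 68, 26, 65, 887] (array([350.5, 300.4]), array([27.5, 79.2]), 3.69)
[219, 68, 36, 65, 2151] (array([398.4, 303.3]), array([43., 79.]), 3.82)
all (array([426.5, 305.4]), array([179.8,  79.5]), 3.86)
gap bins [-95, -94, -93, -92, -91, -62, -61, -60, -59, -58, -57, -56, -55, -54, -53, -52, -51, -7, -6, -5, -4, -3, -2, -1, 0, 1, 2, 3, 4, 5, 8, 13, 50, 51, 52, 53, 54, 55, 56, 57, 58, 59, 60, 61, 90, 91, 92, 93, 94]
yaw 3.86
slot -56 [370.6 301.6]
slot 0 [426.5 305.4]
slot 56 [482.4 309.2]
174 250 259 bx -7.7..-0.9 mid -4.3 by -42.0 z 238.8
186 249 260 bx -7.6..-0.4 mid -4.0 by -41.7 z 268.4
198 248 261 bx -7.6..0.1 mid -3.8 by -41.6 z 291.3
210 248 262 bx -7.0..0.4 mid -3.1 by -41.4 z 310.3
222 247 262 bx -7.1..0.2 mid -3.4 by -41.4 z 325.8
234 246 263 bx -7.1..0.5 mid -3.3 by -41.3 z 338.8
246 235 271 bx -12.8..4.4 mid -4.0 by -50.0 z 334.1
258 235 271 bx -11.9..3.9 mid -4.3 by -50.3 z 344.2
270 235 271 bx -11.3..3.5 mid -4.2 by -50.4 z 353.5
282 235 271 bx -10.8..3.2 mid -4.3 by -50.6 z 361.5
294 237 271 bx -9.4..2.8 mid -4.1 by -56.2 z 361.6
306 235 270 bx -9.7..2.3 mid -4.4 by -62.5 z 361.0
318 235 271 bx -9.3..2.5 mid -4.3 by -67.9 z 361.7
```

View pics/w21.png

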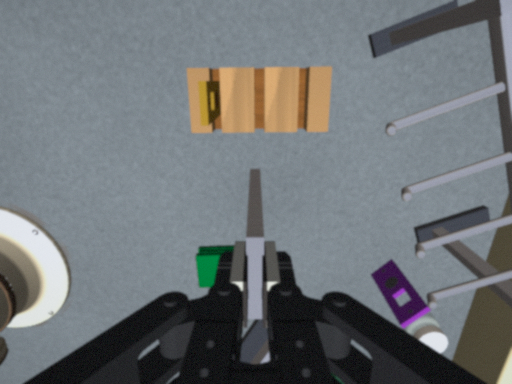

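>>> {"op": "step_arm", "data": {
  "moves": [0.03,0.04,-0.04,0.004,-0.038,0,1,0.03,0.04,-0.04,0.004,-0.038,0,1,0.03,0.03,-0.04,0,-0.038,0.04,1,0,0,0,0,-0.038,0.06,1,0,0,0,0,0,0.07,1]
}}

```text
time_s: 40.75
tcp_pos: [0.4282, 0.3105, 0.2794]
eef_rot: [-3.136, -0.086, -0.009]
ft_force: [0.3, 0.2, -2.1]
grip_width: 0.0063
```

>>> {"op": "step_arm", "data": {
  "moves": [0,0,0,0,0,0.07,1,0,0,0,0,0,0.07,1,0,0,0,0,0,0.04,1,0,0,0,0,0,0,1]
}}

```text
time_s: 41.15
tcp_pos: [0.4263, 0.3153, 0.1991]
eef_rot: [-3.138, -0.085, -0.001]
ft_force: [0.4, 0.0, -1.6]
grip_width: 0.0066
```

```bash
python3 - <<'E'
from h import *
goto([.427,.3055,.136],3.7)
snap('wrist','w22')
E
python3 blk.py w22 steel
```

```text
t 41.1 pos [0.4263 0.3153 0.1991] yaw 3.11 tilt [ 7.0e-04  2.1e-03 -1.0e+00] grip 0.0066 F [ 0.4  0.  -1.6]
turn units [-0.03 -0.01 -0.13] shift units after turn [1.000e-04 2.450e-02 1.578e-01]
shift units now [0.0003 0.0249 0.1577] rows>= 1.3
[262, 149, 49, 85, 3881] (array([454.8, 307.6]), array([42.7, 80.1]), 3.5)
[320, 149, 37, 84, 2592] (array([502.6, 310.5]), array([28.2, 80.4]), 3.65)
[152, 150, 47, 67, 1236] (array([354.7, 311.3]), array([37.2, 59.6]), 3.49)
[198, 150, 50, 84, 3913] (array([398.6, 303.8]), array([43.1, 80.2]), 3.79)
all (array([426.7, 305.7]), array([180.3,  80.4]), 3.65)
gap bins [-95, -94, -93, -92, -91, -66, -62, -61, -60, -59, -58, -57, -56, -55, -53, -52, -51, -6, -5, -4, -3, -2, -1, 0, 1, 2, 3, 4, 5, 50, 51, 52, 53, 54, 55, 56, 57, 58, 59, 60, 61, 90, 91, 92, 93, 94]
yaw 3.6500000000000004
slot -56 [370.8 302.1]
slot 0 [426.7 305.7]
slot 56 [482.6 309.3]
174 251 259 bx -2.3..3.7 mid 0.7 by 30.9 z 90.5
186 250 259 bx -2.6..3.3 mid 0.3 by 30.9 z 120.2
198 249 260 bx -2.9..3.6 mid 0.3 by 30.9 z 143.6
210 249 261 bx -2.6..3.8 mid 0.6 by 30.7 z 162.0
222 248 261 bx -2.8..3.5 mid 0.4 by 30.8 z 177.8
234 246 263 bx -3.5..4.2 mid 0.4 by 30.9 z 190.9
246 235 271 bx -9.0..8.1 mid -0.3 by 22.5 z 186.6
258 235 271 bx -8.4..7.5 mid -0.4 by 21.6 z 195.8
270 235 271 bx -7.8..7.1 mid -0.7 by 21.6 z 205.5
282 235 271 bx -7.3..6.7 mid -0.6 by 21.1 z 213.2
294 237 271 bx -6.0..6.3 mid -0.2 by 15.6 z 213.5
306 235 270 bx -6.4..5.6 mid -0.5 by 9.3 z 212.6
318 236 271 bx -5.7..5.9 mid -0.3 by 3.7 z 213.1
```

>>> {"op": "step_arm", "data": {
  "moves": [0,0,-0.1,0,0.02,0.01,1,0,0,0,0,0,0.03,1,0,0,0,-0.001,0,0.03,1,0,0,0,-0.001,0,0.025,1]
}}

```text
time_s: 41.6
tcp_pos: [0.4279, 0.3088, 0.1641]
eef_rot: [-3.133, -0.098, -0.012]
ft_force: [-0.2, 0.6, -1.7]
grip_width: 0.0061
```

```bash
python3 - <<'E'
from h import *
goto([.427,.3055,.136],3.7)
snap('wrist','w22')
E
python3 blk.py w22 steel | tail -14 | head -9
```

```text
t 41.6 pos [0.4279 0.3088 0.1641] yaw 3.59 tilt [ 0.0072  0.0069 -1.    ] grip 0.0061 F [-0.2  0.6 -1.7]
turn units [-0.08 -0.09 -0.02] shift units after turn [-0.0028  0.0081  0.0703]
shift units now [-0.0033  0.0086  0.0702] rows>= 0.6
slot 0 [426.5 305.5]
slot 56 [482.4 309.2]
186 250 259 bx -0.9..5.1 mid 2.1 by 24.9 z 85.5
198 249 260 bx -1.3..5.2 mid 2.0 by 24.7 z 108.4
210 248 260 bx -1.7..4.8 mid 1.6 by 24.6 z 127.3
222 248 261 bx -1.4..4.9 mid 1.7 by 24.6 z 143.0
234 246 262 bx -2.2..5.1 mid 1.2 by 24.5 z 155.9
246 235 271 bx -7.6..9.5 mid 1.0 by 16.1 z 151.5
258 235 271 bx -7.0..8.8 mid 0.9 by 15.2 z 160.9
```

>>> {"op": "step_arm", "data": {
  "moves": [0,-0.05,0,-0.005,0.004,0.012,1,0,0,0,-0.001,0,0.025,1,0,0,0,-0.001,0,0.02,1,0,0,0,-0.001,0,0.014,1]
}}

```text
time_s: 42.05
tcp_pos: [0.426, 0.3079, 0.1365]
eef_rot: [-3.13, -0.098, -0.013]
ft_force: [-4.2, -7.8, 64.1]
grip_width: 0.0063
```

```bash
python3 - <<'E'
from h import *
goto([.427,.3055,.136],3.7)
snap('wrist','w22')
E
python3 blk.py w22 steel | tail -14 | head -9
```

```text
t 42.0 pos [0.426  0.3079 0.1365] yaw 3.57 tilt [ 0.0079  0.0099 -0.9999] grip 0.0063 F [-4.2 -7.8 64.1]
turn units [-0.12 -0.11 -0.03] shift units after turn [0.0022 0.006  0.0013]
shift units now [0.0022 0.006  0.0013] rows>= 0.1
slot -56 [370.8 301.6]
slot 0 [426.7 305.3]
slot 56 [482.6 309. ]
198 247 258 bx -4.6..2.0 mid -1.3 by 23.8 z 79.6
210 247 260 bx -4.3..2.7 mid -0.8 by 23.7 z 98.8
222 247 261 bx -4.1..2.8 mid -0.6 by 23.7 z 114.7
234 247 262 bx -3.8..2.9 mid -0.5 by 24.0 z 128.7
246 235 271 bx -9.7..7.3 mid -1.2 by 15.6 z 124.2
258 235 271 bx -9.1..6.7 mid -1.2 by 14.8 z 133.6
```

Seated. Relieve, release, and retreat.

>>> {"op": "step_arm", "data": {
  "moves": [0,0,0,0,0,-0.004,1,0,0,0,0,0,-0.001,0.7,0,0,0,0,0,0,0.6,0,0,0,0,0,0,0.5,0,0,0,0,0,0,0.5]
}}

```text
time_s: 42.6
tcp_pos: [0.4265, 0.3082, 0.1393]
eef_rot: [-3.129, -0.097, -0.017]
ft_force: [0.2, -0.0, -0.3]
grip_width: 0.043
```

>>> {"op": "step_arm", "data": {
  "moves": [0,0,0,0,0,-0.04,0.5,0,-0.03,0,0,0,-0.08,0.5,0,-0.03,0,0,0,-0.12,0.5,0,0,0,0,0,-0.12,0.5,0,0,0,0,0,-0.12,0.5]
}}

```text
time_s: 43.1
tcp_pos: [0.4229, 0.3046, 0.3275]
eef_rot: [-3.138, -0.098, 0.012]
ft_force: [0.8, 1.0, 0.8]
grip_width: 0.0426
```

>>> {"op": "step_arm", "data": {
  "moves": [0,0,0,0,0.08,0,0.5,0,0,0,0,0.08,0,0.5,0,0,0,0,0,0,0.5]
}}

```text
time_s: 43.4
tcp_pos: [0.4292, 0.241, 0.3358]
eef_rot: [-3.132, -0.102, -0.005]
ft_force: [-0.1, -0.2, 0.0]
grip_width: 0.0425
```

```bash
python3 - <<'E'
from h import *
for n in('wrist','scene','side'): snap(n,n+'F')
goto([.427,.3055,.136],3.7)
E
python3 tops.py wristF .122 .142; python3 blk.py wristF|grep -E 'all|slot'; python3 hand.py sceneF sideF
```

```text
t 43.5 pos [0.4289 0.2433 0.3341] yaw 3.79 tilt [ 8.0e-04  8.1e-03 -1.0e+00] grip 0.0428 F [-0.1  0.1  0.5]
turn units [-0.1  -0.02  0.02] shift units after turn [ 0.0054 -0.1556  0.4952]
shift units now [ 0.005  -0.1516  0.4965] rows>= 4.2
[433, 14, 16, 22, 236] (array([591.4, 390.8]), array([ 6.1, 17.1]), 4.4) [62. 60. 60.] 0.1322
[250, 81, 9, 46, 378] (array([424.8, 308.5]), array([ 8.2, 43. ]), 3.67) [155. 155. 166.] 0.1315
[192, 82, 12, 46, 442] (array([369.2, 304. ]), array([ 8.7, 43.1]), 3.49) [169. 136.  51.] 0.1315
[478, 272, 23, 15, 196] (array([720.1, 120.2]), array([16.8, 16.2]), 25.43) [84. 80. 78.] 0.1294
all (array([426.4, 305.3]), array([180. ,  79.8]), 3.7)
slot -56 [370.5 301.7]
slot 0 [426.4 305.3]
slot 56 [482.3 308.9]
sceneF 66 [[78.3, -207.5, 237.8], [85.1, -163.5, 243.5], [92.1, -127.7, 246.2]]Traceback (most recent call last):
  File "hand.py", line 7, in <module>
    q=p[m]; print(t,m.sum(),np.percentile(q,[5,50,95],axis=0).round(1).tolist())
                            ~~~~~~~~~~~~~^^^^^^^^^^^^^^^^^^^^
    return _quantile_unchecked(
        a, q, axis, out, overwrite_input, method, keepdims, weights)
    return _ureduce(a,
                    func=_quantile_ureduce_func,
    ...<5 lines>...
                    overwrite_input=overwrite_input,
                    method=method)
    r = func(a, **kwargs)
    result = _quantile(arr,
                       quantiles=q,
    ...<2 lines>...
                       out=out,
                       weights=wgt)
    slices_having_nans = np.isnan(arr[-1, ...])
                                  ~~~^^^^^^^^^
IndexError: index -1 is out of bounds for axis 0 with size 0
```

View pics/wristF.png

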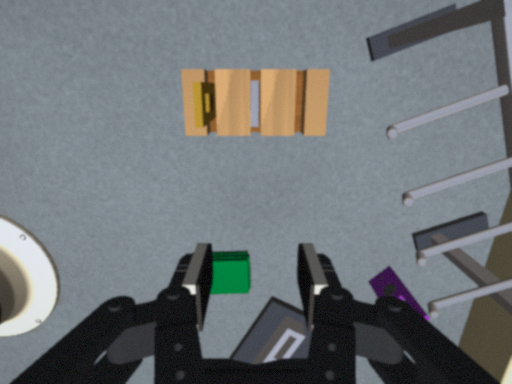

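View pics/sideF.png

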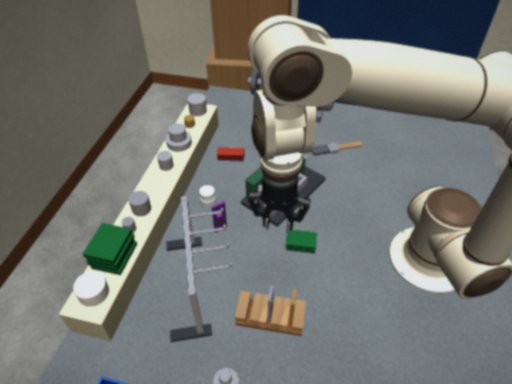

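View pics/sceneF.png

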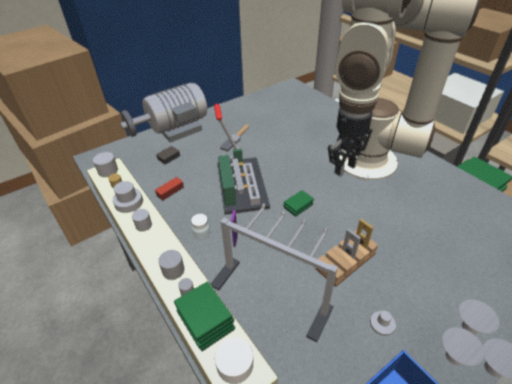

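```bash
python3 -c "
from cell import r
print(r.hand_in())"
```

```text
the job is handed in; nothing more can be done
None
```

The job is done and handed in at about 43.5 s, well under the 210 s limit. Two plates were present, one steel and one brass. Both went from the rack hooks into the press, through a full lever stroke and gentle return, then into the transport block. The purple look-alike was left alone.

**Lever:** At full stroke the handle's measured position matched the 0.9 rad stop. Mid-stroke the handle crept about 9 mm towards the fingertips, so I loosened the grip briefly on the way back and reseated it. The handle's position before and after shows it back at rest.

**Block:** It was knocked about 34 mm aside during the run, so I measured it again before placing the plates. It now lies flat.

**Last checks:**
- Both plate tops measured z = 131.5 mm, so the lower edges sit at about 11.5 mm, on the slot floors.
- The brass plate in slot 1 and the steel plate in slot 2 are both within about 3 mm of the slot middle.
- The scene and side pictures show the bystanders where they started, by eye, and the arm was clear of everything.
- The side camera could not confirm the lever at the end because the arm blocked its view; only the scene camera did.

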